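Tidy the nail box into the hamper cupboard

TASK

The lidded glass jar has been left standing on the tiles in the way of the hamper door: first stand it back on the bamboo tray on top of the hamper, clear of the dish and brush, without letting the door touch it. Then pull the hamper door through its roller catch and open it wide, stand the beige nail box upright inside on the cupboard floor without disturbing the lotion bottle there, and push the door shut until the catch snaps home. Leave everything else where it stands, upright.

Things in the scene. Friction and masses are not known exactly. Their poses are not given: they have to be found in the camera images.
- hamper: Low rattan-look plastic hamper cupboard, fixed, 310 wide (y) x 280 deep (x) x 270 mm high. Origin: centre of its underside; x to its back, y to its hinge side, z up. Open front at x = -140 mm. Inside: floor 20 mm up, side walls at y = +-147, back wall at x = +132, underside of the lid 255 mm up. The lid (fixed, not to be opened) reaches to x = -155
- hamper_door (a joint): Opening angle of the hamper door, rad: 0 shut, grows as it opens towards the robot, stop at 2.0. Flat panel 14 mm thick, 298 wide, 18 to 252 mm above the tiles; stays where it is left. The catch acts over the first 0.055 rad: 10 to 15 N at the handle pulls it through or pushes it home; below about 0.025 rad it snaps shut by itself
- door_catch (a point): Twin sprung-roller catch under the lid, at its rollers (hamper x = -122, y = -118 mm); it reaches 23 mm below the lid's underside. The door's strike snaps in between the rollers
- door_hinge (a point): Point on the door's upright hinge line, at tile height, fixed to the hamper with the hamper's axes (hamper x = -148, y = +147 mm). It lies in the middle of the door's thickness. The free edge of the door is 295 mm from it
- door_handle (a point): Middle of the door's steel bar handle, an upright round bar 10 mm thick, from 140 to 230 mm above the tiles (middle at 185), 42 mm out from the door's mid-plane (30 mm clear gap behind it) and 262 mm from the hinge line along the door. Axes: x into the door (perpendicular to it), y along the door towards the hinge, z up; it turns with the door
- tray: Round bamboo tray, fixed on the hamper's lid, 250 mm across the rim, 22 mm high, floor 6 mm thick (its top 276 mm above the tiles), inside about 230 mm across. Origin at the centre of its underside. In its own axes (it is turned by up to 1 rad on the lid) the dish lies at +y, the brush at +x -y, and the side towards -x, about 65 mm from the centre, is free for the jar
- tray_middle (a point): Centre of the tray's floor, on its upper surface, with the tray's axes
- jar_center (a point): Centre of the lidded glass jar (half-way up): upright cylinder 54 mm across, 85 mm high, clear glass with a bamboo lid, about 240 g. Stands on the tiles in front of the hamper door, within its swing
- jar: The same jar; origin at the centre of its underside
- nail_box_center (a point): Centre of the closed beige plastic nail box (half-way up): 74 long (its x) x 44 wide (its y) x 42 mm high, about 130 g, lid and body in one piece. Stands on the tiles on the robot's right
- nail_box: The same nail box; origin at the centre of its underside
- lotion_bottle: Bystander inside the cupboard: upright lotion bottle 48 mm across, 115 mm high, standing on the cupboard floor. Origin at the centre of its underside
- dish: Bystander on the tray: round white ceramic dish 72 mm across, 24 mm high. Origin at the centre of its underside
- pumice_brush: Bystander on the tray: wooden brush with a pumice face, lying, 95 long (its x) x 36 wide x 28 mm high. Origin at the centre of its underside
- tumbler: Bystander on the tiles: white ceramic tumbler 68 mm across, 75 mm high. Origin at the centre of its underside
- soap_dish: Bystander on the tiles: ceramic soap dish with a bar of soap, 115 (its x) x 80 x 31 mm high. Origin at the centre of its underside
- shampoo_bottle: Bystander on the tiles beside the hamper's hinge side: bottle 60 mm across, 170 mm high. Origin at the centre of its underside
Things that resemble listed ones, but are neither listed nor needed, are in the scene too. What is shaped like the jar but orange or purple is not meant. What is shaped like the nail_box but blue is not meant.

How it is judged:
By the outcome, as a careful person would: the job done as asked, in the order asked, and still so for the second after the job is handed in, with the robot touching nothing.
It also fails if it takes over 72 s, if anything falls off the work surface, if the arm or the gripper's body presses on something with over 40 N, if the wrist force passes 120 N, or if a joint passes its speed limit or range.

ROBOT

A 6-joint arm with a two-finger parallel gripper is mounted at the origin on the work surface. World frame = base frame: x ahead of the robot, y to its left, z up, the work surface at z = 0. Lengths are in m, angles in rad, forces in N, time in s.
With the tool pointing down it reaches from about 0.225 to 0.875 m from the base axis. Payload 3.4 kg.
Tool frame: the origin (TCP) lies at the very end of the fingers, on their centre line; the grasp point (between the pads) lies 19 mm behind it; x points along the fingers, y is the direction in which the jaws open and shut, and the axes are right-handed (so a half turn about x gives the same grasp; the last joint's range is limited). The gripper opens to 85 mm and grips with 20 to 120 N. Pads are 22 mm wide; open, the fingers measure 114 mm over their backs; the gripper's body (76 mm by 85 mm) begins 54 mm behind the grasp point. The pads swing forward as they close: fully open they stand 13 mm farther back than shut.
Start: joints at [-1.395, 0.276, 1.505, -0, 1.361, -0.121], TCP at [0.168, -0.55, 0.231] pointing down, gripper open.
Joint ranges: [-2.89, 2.89], [-0.75, 2.08], [0.22, 2.7], [-1.18, 4.32], [0.11, 2.71], [-2.7, 2.7]. Speed limits (rad/s): [2.57, 2.57, 3.14, 3.14, 3.14, 3.14].

INTERFACE

Orientations are given as [roll, pitch, yaw] about the fixed x, y, z axes, in that order (R = Rz(yaw) Ry(pitch) Rx(roll)).
In Python, from workcell import manip, cams gives the robot as it stands.
- The arm moves only by the shell command python3 -m creep 'ROWS' [FORCE]. ROWS is JSON, a list that holds one entry, the list of rows, each a list of 7 numbers: the shift along the tool's x, y, z in mm, then the turn, a rotation vector about the tool's x, y, z in degrees, then the opening, from 0 (shut) to 1 (fully open). In form: [[[tx, ty, tz, wx, wy, wz, gripper], ...]]. A call has 1 to 20 rows; each row shifts and turns the commanded pose from where the row before left it, along the tool's axes as they then stand; what a row does not reach is not made up. A row lasts 1/12 s, in which the tool goes at most 41.7 mm and 7.16 degrees, less where a joint would pass 70% of its speed; a pose out of reach is approached as far as the arm can. A call with a gripper value outside its range is refused whole. The fingers move at their own pace and stop on an object; FORCE is the grip in N (left out, the last holds). Time passes only in rows, so rows that do not move let the fingers close. It gives the time, the measured TCP pose, the force and the opening at its end, in the units of the state.
- manip.get_obs(): the state, without advancing time (a new reading comes with each control period).
- cams.read_camera(name): name is "scene" or "top"; returns the picture (384x512x3 uint8, blue, green, red); there is no depth.
- cams.get_calibration(name): a dict with "mtx" (3x3 intrinsics, pixels), "R" (3x3) and "t" (3): a world point X has camera coordinates R X + t. Camera axes: x right, y down, z forward; pixel columns grow to the right and rows downward; lengths in m; the calibration is good to about 2 mm. A picture is of the moment at which its call begins. get_calibration takes no time and is no camera call.
- manip.close_job(): hands the job in, once; it reports no verdict.
Trained networks look in the newest picture that a camera, given by its name, has taken for a name from the list of things; names that differ only in an ending like _2 or _b are one class to them, and where a whole thing is asked for, a point or a joint stands for the part that bears it (a point fixed in the world has none). Each returns a list of dicts, best first, with "p" (0 to 1); they miss things now and then, are a little off and sometimes report something else, mostly with a low value. They report only what shows in the picture. A call takes as long as a camera call. They do not tell look-alikes from the thing itself.
- cams.silhouettes(camera, target): "mask" (384x512 bool, what is visible of it) and "rect" ([centre column, centre row, width, height] in pixels, round what is visible of it).
The state is a dict: "time": time; "qpos": joint angles; "joint_vel": joint speeds; "joint_efforts": joint torques, N m; "position": TCP position; "tool_rot": TCP orientation; "ft_force": force on the tool from outside, world axes, zero at the start; "ft_torque": the same for the moment, N m; "gripper_width": finger opening in m.
Only numpy, scipy, OpenCV 4.12 (cv2) and the standard library are available. Lean on these libraries where they do the work, as an engineer would, in place of code of your own. Each camera call takes 0.05 s, during which the arm holds its last target.

## Working session

There is one attempt and no reset: what is moved stays moved. The work goes in short steps, Python scripts to look and compute and a shell command to move; the robot and the scene stay as the last step left them, time stands still between calls to the robot, and variables do not carry over. Pictures are saved under pics/ and viewed, and the job is handed in when it is done.

```bash
ls; mkdir -p pics
python3 - <<'E'
from workcell import manip, cams
import cv2
o=manip.get_obs()
for k,v in o.items(): print(k,v)
for c in("scene","top"):
    im=cams.read_camera(c); cv2.imwrite(f"pics/{c}0.png",im)
    print(c,cams.get_calibration(c))
E
```

```text
pics
time 0.0
qpos [-1.39501743e+00  2.76555567e-01  1.50614397e+00  1.48533678e-05
  1.36072323e+00 -1.20998509e-01]
joint_vel [-0.00077429 -0.00041667  0.0003564  -0.00132832  0.00095176 -0.00052024]
joint_efforts [-2.66627707e-03 -4.16778374e+01 -2.45804197e+01 -1.93260153e-04
  1.08545437e-02 -3.37359239e-06]
position [ 0.16805765 -0.54932178  0.2304579 ]
tool_rot [-1.69972921  1.56896615  1.73863774]
ft_force [ 0.96730039 -0.24947803 -0.68127424]
ft_torque [ 0.00181701  0.01253502 -0.04466845]
gripper_width 0.08514160573043722
scene {'mtx': array([[362.39983312,   0.        , 249.91288633],
       [  0.        , 362.39983312, 189.86532305],
       [  0.        ,   0.        ,   1.        ]]), 'R': array([[-0.28388322,  0.95881598, -0.00906778],
       [ 0.91196557,  0.26706654, -0.31143901],
       [-0.296191  , -0.09668182, -0.95022288]]), 't': array([ 0.09449958, -0.42568834,  1.50950364])}
top {'mtx': array([[347.39586805,   0.        , 262.97728838],
       [  0.        , 347.39586805, 197.37583595],
       [  0.        ,   0.        ,   1.        ]]), 'R': array([[-0.00280173, -0.99999078,  0.00325367],
       [-0.99408696,  0.00243197, -0.10855967],
       [ 0.10855075, -0.00353859, -0.99408461]]), 't': array([0.05826744, 0.53470189, 1.05938114])}
```

View pics/scene0.png

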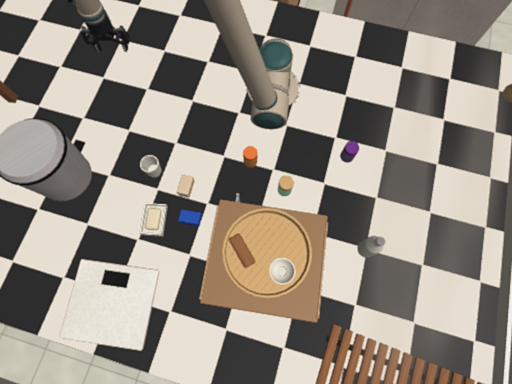

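View pics/top0.png

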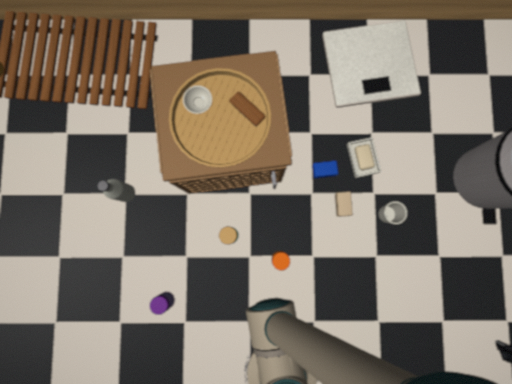

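```bash
cat > h.py <<'E'
import numpy as np, cv2
from workcell import manip, cams
from scipy.spatial.transform import Rotation as Ro
CAL={c:cams.get_calibration(c) for c in("scene","top")}
def proj(c,X):
    k=CAL[c]; X=np.atleast_2d(X); p=(X@k["R"].T+k["t"])@k["mtx"].T
    return p[:,:2]/p[:,2:]
def unproj(c,uv,z):
    k=CAL[c]; C=-k["R"].T@k["t"]
    d=k["R"].T@np.linalg.inv(k["mtx"])@np.array([uv[0],uv[1],1.])
    return C+d*(z-C[2])/d[2]
def pose(): 
    o=manip.get_obs(); return o
E
python3 - <<'E'
from h import *
T=["hamper","tray","jar","nail_box","dish","pumice_brush","tumbler","soap_dish","shampoo_bottle","lotion_bottle","door_handle"]
for c in("scene","top"):
    cams.read_camera(c)
    for t in T:
        for d in cams.silhouettes(c,t)[:4]:
            m=d["mask"]; ys,xs=np.nonzero(m)
            print(c,t,round(d["p"],2),np.round(d["rect"],1),np.round([xs.mean(),ys.mean()],1),m.sum())
            np.save(f"pics/m_{c}_{t}_{int(d['p']*100)}.npy",m)
for c in("scene","top"):
    im=cams.read_camera(c)
    cr=im[170:330,180:350] if c=="scene" else im[30:290,130:300]
    cv2.imwrite(f"pics/{c}_crop.png",cv2.resize(cr,None,fx=3.4 if c=="scene" else 2.3,fy=3.4 if c=="scene" else 2.3,interpolation=cv2.INTER_CUBIC))
print(manip.get_obs()["time"])
E
```

```text
scene hamper 0.67 [263.6 258.4 119.4 129.5] [264.1 268.7] 6074
scene hamper 0.16 [265.6 253.9  90.1  93.2] [266.2 250.7] 5338
scene tray 0.6 [262.4 253.6  88.1  92.4] [266.2 250.6] 5420
scene jar 0.82 [350.1 149.9  20.1  20.5] [349.  150.9] 264
scene jar 0.69 [251.3 157.8   9.6  19.6] [249.4 156.1] 263
scene jar 0.63 [283.9 182.9  17.6  23.1] [284.9 184.7] 239
scene nail_box 0.86 [188.5 216.6  25.   14. ] [189.1 216.9] 305
scene nail_box 0.74 [185.3 184.9  13.5  24.9] [185.  185.5] 295
scene dish 0.67 [282.  271.1  26.3  30.5] [281.4 270.2] 545
scene pumice_brush 0.74 [241.9 248.4  23.6  31.9] [241.3 249.9] 442
scene tumbler 0.91 [148.8 164.7  16.5  22.5] [150.  165.3] 327
scene soap_dish 0.84 [153.2 218.4  32.5  32.4] [152.9 218.7] 755
scene soap_dish 0.43 [284.4 183.7  18.5  18.7] [285.  185.2] 293
scene soap_dish 0.39 [242.9 249.3  27.8  31. ] [241.2 250.4] 421
scene shampoo_bottle 0.91 [371.2 247.4  29.7  25.7] [369.7 246. ] 440
scene lotion_bottle 0.18 [242.8 249.5  25.   31.2] [241.4 249.9] 411
top hamper 0.93 [221.5 123.8 142.3 144.4] [221.8 126.5] 9023
top tray 0.96 [220.2 11
[... 218 characters left out ...]
x 0.79 [323.9 169.6  22.1  22.1] [323.7 169.1] 350
top nail_box 0.57 [341.9 205.1  19.4  23.8] [342.7 203.8] 399
top dish 0.88 [198.8  98.2  32.9  27.7] [196.9  99.2] 655
top pumice_brush 0.56 [246.6 109.2  34.9  30.5] [246.9 108.9] 594
top pumice_brush 0.47 [394.5 215.3  30.2  20.4] [392.2 212.8] 490
top tumbler 0.92 [395.  212.8  28.8  17.9] [392.  212.5] 487
top soap_dish 0.79 [362.1 157.1  34.8  39.1] [363.2 157.5] 939
top shampoo_bottle 0.74 [342.5 205.8  17.3  24.3] [342.4 204.8] 386
top shampoo_bottle 0.57 [114.4 191.8  38.   24.8] [116.4 189.9] 642
top lotion_bottle 0.32 [221.9 123.  141.  138.6] [221.7 126.3] 8880
top door_handle 0.66 [229.2 178.2 114.6  31.4] [231.  180.3] 1693
1.4
```

View pics/scene_crop.png

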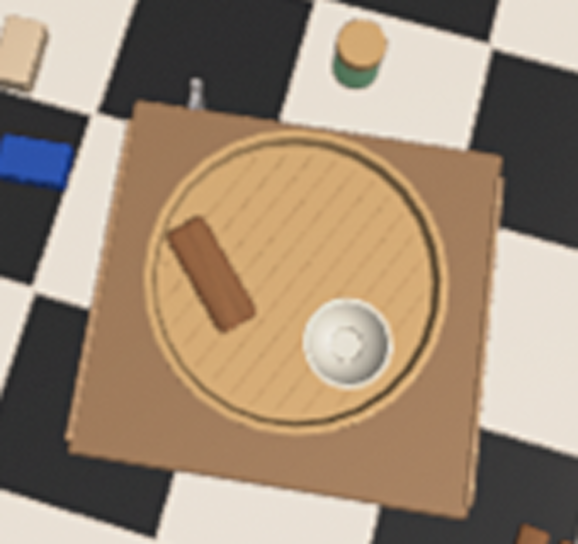

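View pics/top_crop.png

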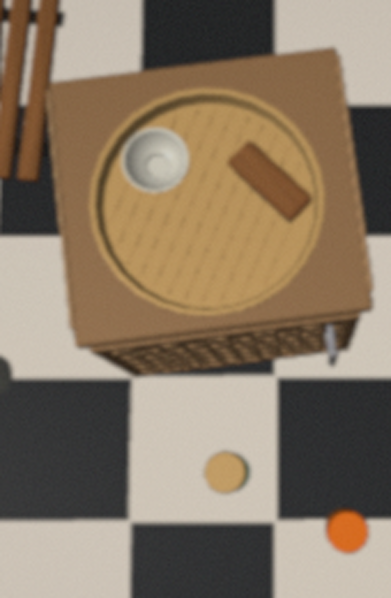

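```bash
cat > est.py <<'E'
from h import *
from scipy.optimize import least_squares
L=np.array([[.14,.155,.27],[.14,-.155,.27],[-.155,-.155,.27],[-.155,.155,.27]])
P={"top":np.array([[151.3,66.1],[277,51.7],[291.3,162.6],[164.3,180.9]]),
"scene":np.array([[317.4,321.8],[200.6,302.9],[220.3,200],[327.4,216.5]])}
def W(p,X): 
    c,s=np.cos(p[2]),np.sin(p[2]); X=np.atleast_2d(X)
    return np.c_[p[0]+c*X[:,0]-s*X[:,1],p[1]+s*X[:,0]+c*X[:,1],X[:,2]]
if __name__=="__main__":
    f=lambda p:np.concatenate([(proj(c,W(p,L))-P[c]).ravel() for c in P])
    r=least_squares(f,[.65,.1,0.]); print(r.x,np.round(r.fun.reshape(2,4,2),1))
    hp=r.x
    for n,X in dict(hinge=[-.148,.147,0],handle=[-.19,.147-.262,.185],catch=[-.122,-.118,.232]).items(): print(n,W(hp,[X]))
    def two(name,ps,pt,z):
        a,b=unproj("scene",ps,z),unproj("top",pt,z); print(name,np.round(a,4),np.round(b,4))
    two("jar lid",(180+360/3.4,170+43/3.4),(130+225/2.3,30+471/2.3),.085)
    two("box",(185.3,184),(343.5,204),.042)
    two("orange",(250,152),(130+347/2.3,30+531/2.3),.085)
    two("purple",(352,148),(158,304),.085)
    two("dish",(180+347/3.4,170+342/3.4),(130+157/2.3,30+160/2.3),.295)
    two("brush",(180+211/3.4,170+273/3.4),(130+270/2.3,30+181/2.3),.304)
    two("tumbler",(149,163),(398,212),.07)
    two("shamp",(378,240),(103,186),.17)
    two("tray rim c",(180+296/3.4,170+282/3.4),(130+207/2.3,30+201/2.3),.292)
    two("blue",(189,217),(325,169),.042)
E
python3 est.py
```

```text
[0.7268417  0.1646811  0.13028828] [[[ 1.4 -0.5]
  [-3.3 -1.2]
  [-1.3  0.5]
  [ 0.3 -1.4]]

 [[-2.2 -0.7]
  [ 1.1 -0.8]
  [ 1.  -0.4]
  [-2.  -1.3]]]
hinge [[0.56099784 0.29120704 0.        ]]
handle [[0.55339285 0.02597098 0.185     ]]
catch [[0.62120627 0.03183097 0.232     ]]
jar lid [0.4207 0.1602 0.085 ] [0.4185 0.1606 0.085 ]
box [ 0.5143 -0.1943  0.042 ] [ 0.5122 -0.192   0.042 ]
orange [0.3426 0.004  0.085 ] [0.3425 0.0055 0.085 ]
purple [0.2226 0.3584 0.085 ] [0.2215 0.3594 0.085 ]
dish [0.7454 0.2163 0.295 ] [0.7459 0.2148 0.295 ]
brush [0.7246 0.0963 0.304 ] [0.7193 0.0947 0.304 ]
tumbler [ 0.4825 -0.3422  0.07  ] [ 0.4852 -0.3485  0.07  ]
shamp [0.5548 0.4863 0.17  ] [0.5518 0.4941 0.17  ]
tray rim c [0.7104 0.1642 0.292 ] [0.702  0.1618 0.292 ]
blue [ 0.6284 -0.1394  0.042 ] [ 0.6222 -0.1372  0.042 ]
```

Run:
```python
from est import *
def LL(p): return np.array([[p[3],p[4],p[5]],[p[3],-p[4],p[5]],[-.155,-p[4],p[5]],[-.155,p[4],p[5]]])
for fixz in (1,0):
    g=lambda p:np.concatenate([(proj(c,W(p,LL(p)))-P[c]).ravel() for c in P]+[[(p[5]-.27)*(1e5 if fixz else 1)]])
    r=least_squares(g,[.65,.1,0.,.14,.155,.27]); print(np.round(r.x,4),np.round(r.fun[:-1].reshape(2,4,2),1))
    hp=r.x
    print(W(hp,[[-.148,.147,0],[-.19,.147-.262,.185],[-.19,.147-.262,.23],[-.155,-.15,0],[-.155,.15,0]]))
    for z in(.23,):print("handle top px",proj("top",W(hp,[[-.19,-.115,z],[-.19,-.115,.14]])),proj("scene",W(hp,[[-.19,-.115,z],[-.19,-.115,.14]])))
```

```text
[0.7271 0.1646 0.1304 0.1394 0.1592 0.27  ] [[[-0.2 -0.1]
  [-1.6 -1.3]
  [ 0.4  0.2]
  [-1.3 -1.2]]

 [[-0.7 -0.6]
  [-0.4 -1.2]
  [-0.4 -0.6]
  [-0.6 -1. ]]]
[[ 0.56124762  0.29113678  0.        ]
 [ 0.55366154  0.02590018  0.185     ]
 [ 0.55366154  0.02590018  0.23      ]
 [ 0.59291424 -0.00425318  0.        ]
 [ 0.55391704  0.29320139  0.        ]]
handle top px [[275.28760865 181.54498234]
 [274.06022547 186.45259961]] [[237.0446505  194.54430901]
 [238.19859381 202.6087008 ]]
[0.7271 0.165  0.1304 0.1416 0.1606 0.2615] [[[ 0.1  0.7]
  [-1.5 -0.4]
  [ 0.5  0.8]
  [-1.1 -0.6]]

 [[-0.6  0.3]
  [-0.5 -0.4]
  [-0.5  0.2]
  [-0.5 -0.2]]]
[[ 0.56124669  0.29152283  0.        ]
 [ 0.55366241  0.02628618  0.185     ]
 [ 0.55366241  0.02628618  0.23      ]
 [ 0.59291532 -0.00386691  0.        ]
 [ 0.5539161   0.29358739  0.        ]]
handle top px [[275.13708552 181.54498718]
 [273.92343949 186.45261037]] [[237.16342396 194.5779471 ]
 [238.30900807 202.64021177]]
```

```bash
cat >> h.py <<'E'
def cur():
    o=manip.get_obs(); return o, np.array(o["position"]), Ro.from_euler("xyz",o["tool_rot"]).as_matrix()
def axes(a,yaw,flip=1):
    """tool pointing a deg below horizontal, heading yaw (rad). jaw axis horizontal."""
    a=np.radians(a); x=np.array([np.cos(a)*np.cos(yaw),np.cos(a)*np.sin(yaw),-np.sin(a)])
    y=flip*np.array([-np.sin(yaw),np.cos(yaw),0]); return np.c_[x,y,np.cross(x,y)]
def go(p,R=None):
    o,p0,R0=cur(); d=(np.array(p)-p0)*1000
    print("t %.2f"%o["time"],"pos",np.round(p0,4),"q",np.round(o["qpos"],2),"F",np.round(o["ft_force"],1),"w",round(o["gripper_width"],4))
    print(" shift in current tool axes",np.round(R0.T@d,1),"dist",round(np.linalg.norm(d)))
    if R is not None:
        rv=np.degrees(Ro.from_matrix(R0.T@R).as_rotvec()); print(" rotvec",np.round(rv,1),"shift in target axes",np.round(R.T@d,1))
E
python3 - <<'E'
from h import *
o,p,R=cur(); print(np.round(R,3))
for c in CAL: print(-CAL[c]["R"].T@CAL[c]["t"])
for f in(1,-1): go([.4195,.1605,.15],axes(90,0.13,f))
E
```

```text
[[ 0.     0.292 -0.956]
 [-0.    -0.956 -0.292]
 [-1.     0.     0.   ]]
[0.86214135 0.16902096 1.30264583]
[0.41670681 0.06071524 1.11097197]
t 1.40 pos [ 0.1682 -0.5499  0.2313] q [-1.4   0.28  1.5   0.    1.36 -0.12] F [-0.7 -0.7  0.3] w 0.0854
 shift in current tool axes [  81.3 -605.8 -448.1] dist 758
 rotvec [-170.4    0.    -0. ] shift in target axes [ 81.3 671.8 341.3]
t 1.40 pos [ 0.1682 -0.5499  0.2313] q [-1.4   0.28  1.5   0.    1.36 -0.12] F [-0.7 -0.7  0.3] w 0.0854
 shift in current tool axes [  81.3 -605.8 -448.1] dist 758
 rotvec [ 9.6 -0.  -0. ] shift in target axes [  81.3 -671.8 -341.3]
```

```bash
R='[0,-30.3,-22.4,0,0,0,1]'; python3 -m creep '[[[0,-30.3,-22.4,0,0,0,1],[0,-30.3,-22.4,0,0,0,1],[0,-30.3,-22.4,0,0,0,1],[0,-30.3,-22.4,0,0,0,1],[0,-30.3,-22.4,0,0,0,1],[0,-30.3,-22.4,0,0,0,1],[0,-30.3,-22.4,0,0,0,1],[0,-30.3,-22.4,0,0,0,1],[0,-30.3,-22.4,0,0,0,1],[0,-30.3,-22.4,0,0,0,1],[0,-30.3,-22.4,0,0,0,1],[0,-30.3,-22.4,0,0,0,1],[0,-30.3,-22.4,0,0,0,1],[0,-30.3,-22.4,0,0,0,1],[0,-30.3,-22.4,0,0,0,1],[0,-30.3,-22.4,0,0,0,1],[0,-30.3,-22.4,0,0,0,1],[0,-30.3,-22.4,0,0,0,1],[0,-30.3,-22.4,0,0,0,1],[0,-30.3,-22.4,0,0,0,1]]]'; python3 -c "
from h import *
go([.4195,.1605,.041])"
```

```text
time: 3.07
position: [0.4195, 0.1627, 0.2315]
tool_rot: [2.632, 1.57, -0.212]
ft_force: [0.7, -0.7, 0.5]
gripper_width: 0.085
t 3.07 pos [0.4195 0.1627 0.2315] q [ 0.22  0.09  1.75 -0.    1.31  1.49] F [ 0.7 -0.7  0.5] w 0.085
 shift in current tool axes [190.5   2.1   0.8] dist 191
```

```bash
python3 -m creep '[[[38,2,1,0,0,0,1],[38,0,0,0,0,0,1],[38,0,0,0,0,0,1],[38,0,0,0,0,0,1],[30,0,0,0,0,0,1],[8,0,0,0,0,0,1],[0,0,0,0,0,0,1],[0,0,0,0,0,0,0],[0,0,0,0,0,0,0],[0,0,0,0,0,0,0],[0,0,0,0,0,0,0],[0,0,0,0,0,0,0],[0,0,0,0,0,0,0],[0,0,0,0,0,0,0]]]' 40; python3 -c "
from h import *
im=cams.read_camera('top');cv2.imwrite('pics/t1.png',im);cv2.imwrite('pics/s1.png',cams.read_camera('scene'))
go([.654,.202,.42])"
```

```text
time: 4.23
position: [0.4208, 0.1592, 0.0435]
tool_rot: [-3.102, 1.566, 0.336]
ft_force: [-0.1, 2.3, 7.6]
gripper_width: 0.0531
t 4.33 pos [0.4208 0.1592 0.0435] q [0.21 0.29 2.04 0.   0.81 1.48] F [-0.4  1.9  6.6] w 0.0533
 shift in current tool axes [-375.3   27.1 -237.5] dist 445
```

View pics/t1.png

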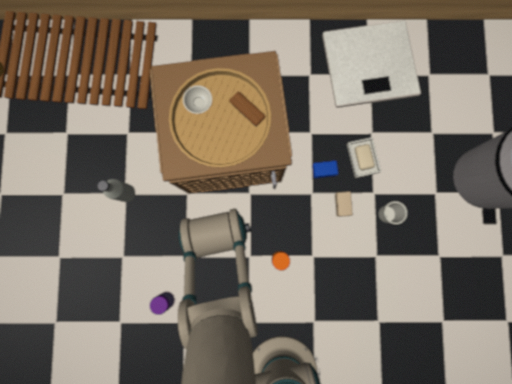

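```bash
python3 -m creep '[[[-20,0,0,0,0,0,0],[-38,0,0,0,0,0,0],[-38,0,0,0,0,0,0],[-38,0,0,0,0,0,0],[-38,0,0,0,0,0,0],[-38,0,0,0,0,0,0],[-38,0,0,0,0,0,0],[-38,0,0,0,0,0,0],[-38,0,0,0,0,0,0],[-38,0,0,0,0,0,0],[-12,0,0,0,0,0,0]]]'; python3 -c "
from h import *
go([.654,.202,.42],axes(90,.296,-1))"
```

```text
time: 5.25
position: [0.4199, 0.1585, 0.4221]
tool_rot: [3.007, 1.559, 0.163]
ft_force: [1.3, -0.2, -1.5]
gripper_width: 0.053
t 5.25 pos [0.4199 0.1585 0.4221] q [ 0.21  0.02  1.36 -0.    1.75  1.48] F [ 1.3 -0.2 -1.5] w 0.053
 shift in current tool axes [   4.9   26.8 -236.5] dist 238
 rotvec [ 0.  -0.7 -0.1] shift in target axes [   2.1   26.6 -236.6]
```

```bash
python3 -m creep '[[[0,3.3,-29.6,0,0,0,0],[0,3.3,-29.6,0,0,0,0],[0,3.3,-29.6,0,0,0,0],[0,3.3,-29.6,0,0,0,0],[0,3.4,-29.6,0,0,0,0],[0,3.4,-29.6,0,0,0,0],[0,3.4,-29.6,0,0,0,0],[0,3.4,-29.6,0,0,0,0],[0,0,0,0,0,0,0]]]'; python3 -c "
from h import *
im=cams.read_camera('top');sc=cams.read_camera('scene')
cv2.imwrite('pics/s2.png',cv2.resize(np.hstack([im[40:240,120:320],sc[150:350,170:370]]),None,fx=2,fy=2))
go([.654,.202,.320],axes(90,.296,-1))"
```

```text
time: 6.0
position: [0.6585, 0.2023, 0.4116]
tool_rot: [1.543, 1.57, -1.303]
ft_force: [-0.2, 0.3, -2.8]
gripper_width: 0.0534
t 6.10 pos [0.6538 0.2018 0.4137] q [ 0.2   0.43  0.84 -0.    1.88  1.47] F [-0.9  0.5 -1.7] w 0.053
 shift in current tool axes [93.7 -0.1 -0.6] dist 94
 rotvec [ 0.   0.2 -0. ] shift in target axes [93.7 -0.1 -0.3]
```

View pics/s2.png

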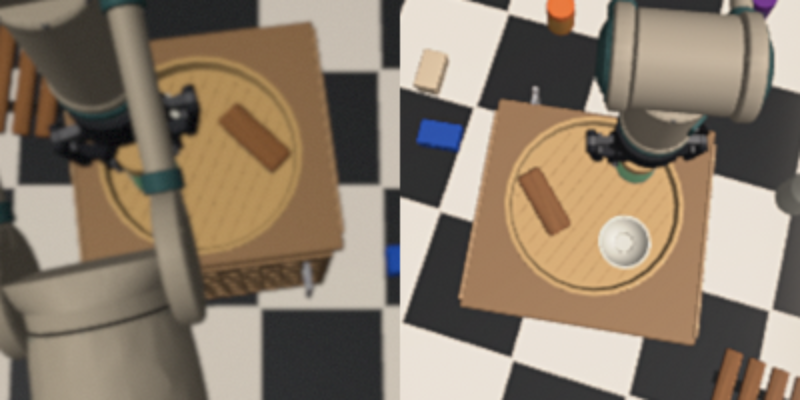

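```bash
python3 -m creep '[[[30,0,0,0,0,0,0],[30,0,0,0,0,0,0],[18,0,0,0,0,0,0],[6,0,0,0,0,0,0],[3,0,0,0,0,0,0],[0,0,0,0,0,0,0],[0,0,0,0,0,0,0]]]'; python3 -c "
from h import *
go([.654,.202,.3195],axes(90,.296,-1))"
```

```text
time: 6.68
position: [0.6535, 0.2021, 0.3306]
tool_rot: [3.01, 1.567, 0.165]
ft_force: [0.7, -0.0, -2.2]
gripper_width: 0.0531
t 6.68 pos [0.6535 0.2021 0.3306] q [ 0.2   0.42  1.05 -0.    1.67  1.47] F [ 0.7 -0.  -2.2] w 0.0531
 shift in current tool axes [11.1  0.3 -0.4] dist 11
 rotvec [ 0.  -0.2 -0. ] shift in target axes [11.1  0.3 -0.5]
```

```bash
python3 -m creep '[[[6,0,0,0,0,0,0],[3,0,0,0,0,0,0],[1,0,0,0,0,0,0],[0,0,0,0,0,0,0]]]'; python3 -m creep '[[[1,0,0,0,0,0,0],[1,0,0,0,0,0,0],[0,0,0,0,0,0,0]]]'
```

```text
time: 7.02
position: [0.6534, 0.2021, 0.3196]
tool_rot: [2.979, 1.569, 0.134]
ft_force: [-1.1, 0.5, 2.9]
gripper_width: 0.0531
time: 7.27
position: [0.6534, 0.2021, 0.3195]
tool_rot: [2.989, 1.567, 0.144]
ft_force: [-2.5, 0.0, 8.5]
gripper_width: 0.0531
```

```bash
python3 -m creep '[[[-1,0,0,0,0,0,0.7],[0,0,0,0,0,0,0.85],[0,0,0,0,0,0,1],[0,0,0,0,0,0,1],[0,0,0,0,0,0,1],[0,0,0,0,0,0,1],[-10,0,0,0,0,0,1],[-30,0,0,0,0,0,1],[-38,0,0,0,0,0,1],[-38,0,0,0,0,0,1],[0,0,0,0,0,0,1]]]';  python3 -c "
from h import *
for f in (1,-1): go([.554,.026,.40],axes(90,.13,f))"
```

```text
time: 8.18
position: [0.6548, 0.2024, 0.4431]
tool_rot: [3.036, 1.555, 0.191]
ft_force: [-0.0, -0.8, 1.4]
gripper_width: 0.0851
t 8.18 pos [0.6548 0.2024 0.4431] q [ 0.2   0.43  0.77 -0.    1.93  1.47] F [-0.  -0.8  1.4] w 0.0851
 shift in current tool axes [ 41.  139.1 148.6] dist 208
 rotvec [-170.4    0.    -1.4] shift in target axes [  43.1 -161.8 -122.8]
t 8.18 pos [0.6548 0.2024 0.4431] q [ 0.2   0.43  0.77 -0.    1.93  1.47] F [-0.  -0.8  1.4] w 0.0851
 shift in current tool axes [ 41.  139.1 148.6] dist 208
 rotvec [ 9.6 -0.9 -0. ] shift in target axes [ 43.1 161.8 122.8]
```

```bash
python3 -m creep '[[[0,23.2,24.8,0,0,0,1],[0,23.2,24.8,0,0,0,1],[0,23.2,24.8,0,0,0,1],[0,23.2,24.8,0,0,0,1],[0,23.2,24.8,0,0,0,1],[0,23.2,24.8,0,0,0,1],[0,0,0,-7.1,0,0,1],[0,0,0,-7.1,0,0,1],[0,0,0,-7.1,0,0,1],[0,0,0,-7.1,0,0,1],[0,0,0,-7.1,0,0,1],[0,0,0,-7.1,0,0,1],[0,0,0,-7.1,0,0,1],[0,0,0,-7.1,0,0,1],[0,0,0,-7.1,0,0,1],[0,0,0,-7.1,0,0,1],[0,0,0,-7.1,0,0,1],[0,0,0,-7.1,0,0,1],[0,0,0,-7.1,0,0,1],[0,0,0,-7.1,0,0,1]]]';  python3 -c "
from h import *
R=axes(75,.13,1);h=np.array([.5537,.0261,.208]); print(h+.019*R[:,0])
go(h+.019*R[:,0]+[0,0,.1],R)"
python3 - <<'E'
from h import *
a=cams.read_camera('top');b=cams.read_camera('scene')
cv2.imwrite('pics/s3.png',cv2.resize(np.hstack([a[40:240,120:320],b[150:350,170:370]]),None,fx=2,fy=2))
E
```

```text
time: 9.85
position: [0.5517, 0.0254, 0.4341]
tool_rot: [0.929, 1.57, -0.175]
ft_force: [-0.0, 0.9, 0.0]
gripper_width: 0.0852
[0.55857607 0.02673748 0.18964741]
t 9.85 pos [0.5517 0.0254 0.4341] q [-0.08  0.2   1.12 -0.    1.82 -0.55] F [-0.   0.9  0. ] w 0.0852
 shift in current tool axes [144.5   6.6   1.8] dist 145
 rotvec [-70.3 -13.    9.2] shift in target axes [141.4   0.4 -30.7]
```

View pics/s3.png

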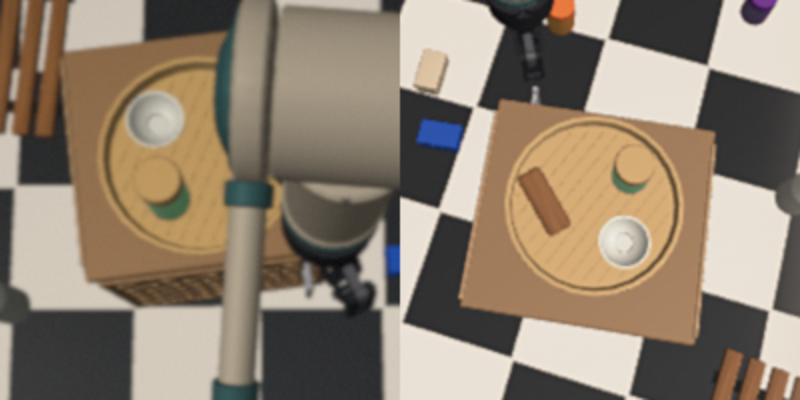

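```bash
python3 -m creep '[[[0,0,0,-7.05,0,0,1],[0,0,0,-7.05,0,0,1],[0,0,0,-7.05,0,0,1],[0,0,0,-7.05,0,0,1],[0,0,0,-7.05,0,0,1],[0,0,0,-7.05,0,0,1],[0,0,0,-7.05,0,0,1],[0,0,0,-7.05,0,0,1],[0,0,0,-7.05,0,0,1],[0,0,0,-7.05,0,0,1],[0,0,0,0,-5,0,1],[0,0,0,0,-5,0,1],[0,0,0,0,-5,0,1],[0,0,0,0,0,0,1]]]';  python3 -c "
from h import *
R=axes(75,.13,1);h=np.array([.5537,.0261,.208])
go(h+.019*R[:,0]+[0,0,.1],R)"
```

```text
time: 11.12
position: [0.5478, 0.0256, 0.4338]
tool_rot: [0.003, 1.308, 0.12]
ft_force: [-0.2, 0.2, 0.5]
gripper_width: 0.0856
t 11.12 pos [0.5478 0.0256 0.4338] q [-0.12  0.04  1.34  0.06  1.5  -1.81] F [-0.2  0.2  0.5] w 0.0856
 shift in current tool axes [142.   -0.3 -26.9] dist 145
 rotvec [-0.7  0.   0.1] shift in target axes [142.1  -0.3 -26.8]
```

```bash
python3 -m creep '[[[2.8,0,10.4,-0.7,0,0,1],[29.5,0,-7.9,0,0,0,1],[29.5,0,-7.9,0,0,0,1],[29.5,0,-7.9,0,0,0,1],[29.5,0,-7.9,0,0,0,1],[29.5,0,-7.9,0,0,0,1],[29.5,0,-7.9,0,0,0,1],[29.5,0,-7.9,0,0,0,1],[29.4,0,-7.9,0,0,0,1],[0,0,0,0,0,0,1]]]';  python3 -c "
from h import *
a=cams.read_camera('top');b=cams.read_camera('scene')
cv2.imwrite('pics/s4.png',cv2.resize(np.hstack([a[100:240,210:350],b[130:270,170:310]]),None,fx=2.8,fy=2.8))
R=axes(75,.13,1);h=np.array([.5537,.0261,.208])
go(h+.019*R[:,0],R)"
```

```text
time: 11.95
position: [0.5599, 0.0265, 0.182]
tool_rot: [0.001, 1.323, 0.133]
ft_force: [-1.0, -0.6, -1.0]
gripper_width: 0.0854
t 12.05 pos [0.5642 0.026  0.1884] q [-0.12  0.16  1.8   0.08  0.93 -1.86] F [ 0.6 -0.4  0.8] w 0.085
 shift in current tool axes [-2.6  1.4 -4.9] dist 6
 rotvec [ 0.2 -0.1  0.1] shift in target axes [-2.6  1.4 -4.9]
```

View pics/s4.png

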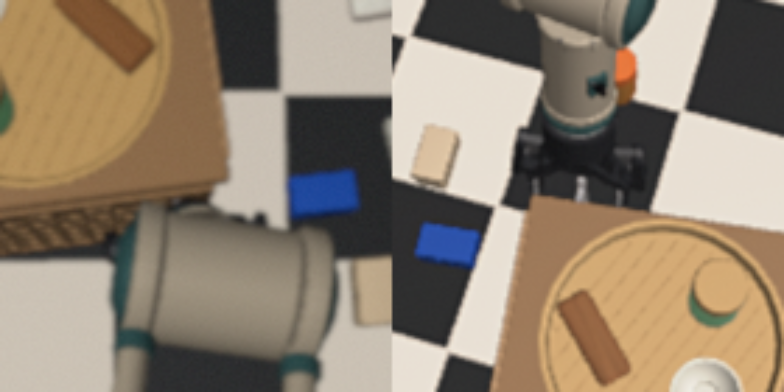

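```bash
python3 -m creep '[[[-2,1.5,-5,0,0,0,1],[0,0,0,0,0,0,0],[0,0,0,0,0,0,0],[0,0,0,0,0,0,0],[0,0,0,0,0,0,0],[0,0,0,0,0,0,0],[0,0,0,0,0,0,0],[0,0,0,0,0,0,0],[0,0,0,0,0,0,0],[0,0,0,0,0,0,0],[0,0,0,0,0,0,0],[0,0,0,0,0,0,0]]]' 60;  python3 - <<'E'
from h import *
R=axes(75,.13,1);h=np.array([.5537,.0261,.208])
go(h+.019*R[:,0],R)
# per-row step for opening by d deg
for dd in (1,4,5):
    d=np.radians(dd); r=np.array([-.042+.019*np.cos(np.radians(75)),-.262,0])*1000
    Rz=Ro.from_rotvec([0,0,-d]).as_matrix(); v=(Rz-np.eye(3))@r
    A=axes(75,0,1); print(dd,"shift",np.round(A.T@v,2),"rot",np.round(A.T@[0,0,-dd],3))
E
```

```text
time: 13.05
position: [0.5569, 0.0274, 0.1901]
tool_rot: [-0.008, 1.309, 0.125]
ft_force: [-2.2, 3.8, 5.5]
gripper_width: 0.0085
t 13.05 pos [0.5569 0.0274 0.1901] q [-0.12  0.15  1.82  0.08  0.92 -1.86] F [-2.2  3.8  5.5] w 0.0085
 shift in current tool axes [ 0.9 -0.9  1.4] dist 2
 rotvec [0.1 0.  0.1] shift in target axes [ 0.9 -0.9  1.4]
1 shift [-1.18  0.69 -4.41] rot [ 0.966  0.    -0.259]
4 shift [ -4.71   3.22 -17.57] rot [ 3.864  0.    -1.035]
5 shift [ -5.87   4.23 -21.92] rot [ 4.83   0.    -1.294]
```

Gripped (8.5 mm ≈ the bar). Start pulling gently.

```bash
python3 -m creep '[[[-1.2,0.7,-4.4,0.97,0,-0.26,0],[-1.2,0.7,-4.4,0.97,0,-0.26,0],[-1.2,0.7,-4.4,0.97,0,-0.26,0],[-1.2,0.7,-4.4,0.97,0,-0.26,0],[-2.4,1.5,-8.8,1.93,0,-0.52,0],[-2.4,1.5,-8.8,1.93,0,-0.52,0],[0,0,0,0,0,0,0]]]';  python3 - <<'E'
from h import *
h=np.array([.5612,.2912]); o,p,R=cur(); x=R[:,0]; g=p-.019*x; d=g[:2]-h
print("rad",np.linalg.norm(d),"ang open", np.radians(277.47)+0-np.arctan2(d[1],d[0])%(2*np.pi)-np.arctan2(42,262), "F",np.round(o["ft_force"],1),o["gripper_width"],np.round(o["qpos"],2))
E
```

```text
time: 13.63
position: [0.5197, 0.0302, 0.1902]
tool_rot: [-0.013, 1.308, -0.02]
ft_force: [-0.2, 2.3, 2.5]
gripper_width: 0.0084
rad 0.2650334576237815 ang open 0.14761664034220823 F [-0.2  2.3  2.5] 0.008383971467038433 [-0.09  0.09  1.89  0.02  0.9  -1.66]
```

```bash
cat > ang.py <<'E'
from h import *
h=np.array([.5612,.2912]); o,p,R=cur(); x=R[:,0]; g=p-.019*x; d=g[:2]-h
print("rad",round(np.linalg.norm(d),4),"ang open", round(np.radians(277.47)-np.arctan2(d[1],d[0])%(2*np.pi)-np.arctan2(42,262),3), "F",np.round(o["ft_force"],1),o["gripper_width"],np.round(o["qpos"],2))
E
python3 -m creep '[[[-3.5,2.4,-13.2,2.9,0,-0.78,0],[-4.7,3.2,-17.6,3.86,0,-1.04,0],[-4.7,3.2,-17.6,3.86,0,-1.04,0],[-4.7,3.2,-17.6,3.86,0,-1.04,0],[-4.7,3.2,-17.6,3.86,0,-1.04,0],[-4.7,3.2,-17.6,3.86,0,-1.04,0],[-4.7,3.2,-17.6,3.86,0,-1.04,0],[-4.7,3.2,-17.6,3.86,0,-1.04,0],[-4.7,3.2,-17.6,3.86,0,-1.04,0],[-4.7,3.2,-17.6,3.86,0,-1.04,0]]]'; python3 ang.py
```

```text
time: 14.47
position: [0.3642, 0.1119, 0.1902]
tool_rot: [-0.012, 1.302, -0.703]
ft_force: [0.7, -1.2, 3.2]
gripper_width: 0.0085
rad 0.2671 ang open 0.823 F [ 0.7 -1.2  3.2] 0.008482505141266325 [ 0.33 -0.05  2.03 -0.27  1.04 -0.42]
```

```bash
python3 -m creep '[[[-4.7,3.2,-17.6,3.86,0,-1.04,0],[-4.7,3.2,-17.6,3.86,0,-1.04,0],[-4.7,3.2,-17.6,3.86,0,-1.04,0],[-4.7,3.2,-17.6,3.86,0,-1.04,0],[-4.7,3.2,-17.6,3.86,0,-1.04,0],[-4.7,3.2,-17.6,3.86,0,-1.04,0],[-4.7,3.2,-17.6,3.86,0,-1.04,0],[-4.7,3.2,-17.6,3.86,0,-1.04,0]]]'; python3 ang.py
```

```text
time: 15.13
position: [0.2982, 0.2429, 0.1901]
tool_rot: [-0.006, 1.302, -1.255]
ft_force: [-3.1, -0.8, 12.8]
gripper_width: 0.0082
rad 0.2681 ang open 1.379 F [-3.1 -0.8 12.8] 0.008222031517560345 [ 0.73  0.1   1.88 -0.26  1.28  0.5 ]
```

```bash
python3 -m creep '[[[-4.7,3.2,-17.6,3.86,0,-1.04,0],[-4.7,3.2,-17.6,3.86,0,-1.04,0],[-4.7,3.2,-17.6,3.86,0,-1.04,0],[-4.7,3.2,-17.6,3.86,0,-1.04,0],[-3.5,2.4,-13.2,2.9,0,-0.78,0],[0,0,0,0,0,0,0]]]'; python3 ang.py
python3 -c "
from h import *
a=cams.read_camera('top');cv2.imwrite('pics/t5.png',a);print(cams.silhouettes('top','lotion_bottle')and [ (d['p'],d['rect']) for d in cams.silhouettes('top','lotion_bottle')])"
```

```text
time: 15.63
position: [0.2971, 0.3338, 0.19]
tool_rot: [-0.005, 1.307, -1.584]
ft_force: [-7.7, 1.8, 17.2]
gripper_width: 0.0084
rad 0.2682 ang open 1.72 F [-7.7  1.8 17.2] 0.00836050164811645 [ 0.83  0.23  1.7  -0.18  1.41  0.88]
[(0.47, [220.8, 176.2, 140.3, 248.3])]
```

View pics/t5.png

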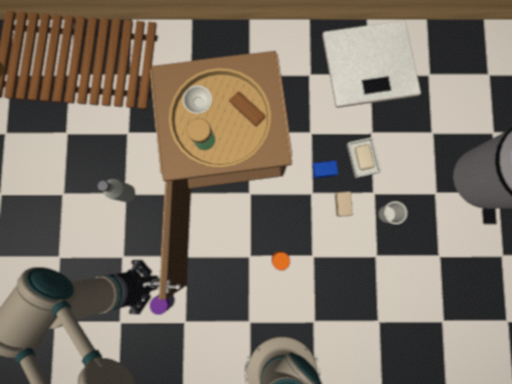

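```bash
python3 -m creep '[[[0,0,0,0,0,0,0.4],[0,0,0,0,0,0,0.6],[0,0,0,0,0,0,0.6],[0,0,0,0,0,0,0.6],[-14,0,4,0,0,0,0.6],[-29,0,7.8,0,0,0,0.6],[-29,0,7.8,0,0,0,0.8],[-29,0,7.8,0,0,0,1],[-29,0,7.8,0,0,0,1],[0,0,0,0,0,0,1]]]'
python3 -c "
from h import *
go([.51,-.19,.25],axes(40,0,1))
a=cams.read_camera('top');cv2.imwrite('pics/t6.png',cv2.resize(a[150:310,150:300],None,fx=3.6,fy=3.6,interpolation=cv2.INTER_CUBIC));
b=a[180:225,325:370];c=cams.read_camera('scene')[165:210,160:205]
cv2.imwrite('pics/box.png',cv2.resize(np.hstack([b,c]),None,fx=8,fy=8,interpolation=cv2.INTER_CUBIC))
"
```

```text
time: 16.62
position: [0.2989, 0.3323, 0.3278]
tool_rot: [0.026, 1.311, -1.552]
ft_force: [0.1, 1.2, -0.0]
gripper_width: 0.0856
t 16.62 pos [0.2989 0.3323 0.3278] q [ 0.83  0.15  1.46 -0.18  1.71  0.83] F [ 0.1  1.2 -0. ] w 0.0856
 shift in current tool axes [210.5 214.2 483. ] dist 569
 rotvec [-77.4 -27.1  48.9] shift in target axes [ 211.7 -522.3   76. ]
```

View pics/t6.png

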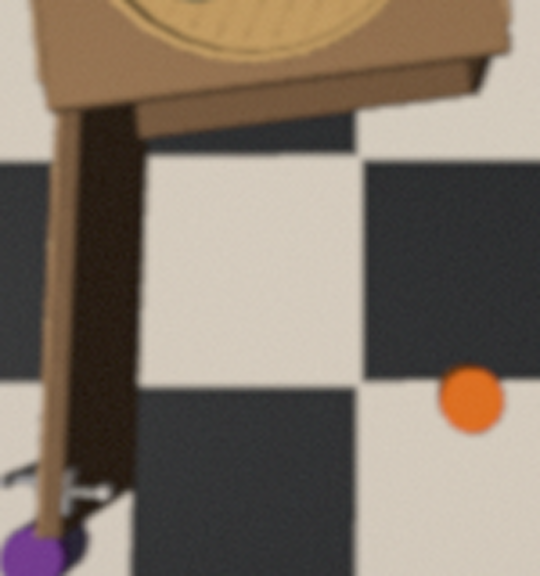

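View pics/box.png

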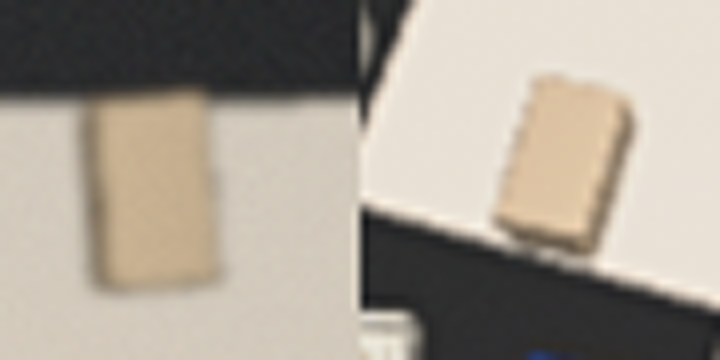

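Run:
```python
from est import *
def fit(c,pts):
    X=np.array([unproj(c,p,.042)[:2] for p in pts]); print(c,X.mean(0),[round(np.linalg.norm(X[i]-X[(i+1)%4]),4) for i in range(4)],[round(np.degrees(np.arctan2(*(X[(i+1)%4]-X[i])[::-1])),1) for i in range(4)])
fit("top",[(325+a/8,180+b/8) for a,b in [(98,95),(206,92),(216,278),(104,288)]])
fit("scene",[(160+a/8,165+b/8) for a,b in [(180,75),(265,98),(225,240),(138,218)]])
h=(.7271,.1648,.1304)
print(W(h,[[-.092,-.04,0],[-.092-.2,-.04,0]]))
```

```text
top [ 0.51381081 -0.19509129] [np.float64(0.042), np.float64(0.0722), np.float64(0.0434), np.float64(0.0749)] [np.float64(-88.5), np.float64(-178.7), np.float64(94.9), np.float64(0.3)]
scene [ 0.51673017 -0.19360362] [np.float64(0.0418), np.float64(0.0705), np.float64(0.0418), np.float64(0.0714)] [np.float64(90.5), np.float64(4.3), np.float64(-88.3), np.float64(-175.8)]
[[0.64108231 0.11317677 0.        ]
 [0.44278032 0.08717062 0.        ]]
```

```bash
cat > kin.py <<'E'
from h import *
from scipy.optimize import least_squares
D=[([.168,-.5493,.2305],[-1.395,.2766,1.506,0,1.3607,-.121]),
([.4195,.1627,.2315],[.22,.09,1.75,0,1.31,1.49]),([.4208,.1592,.0435],[.21,.29,2.04,0,.81,1.48]),([.4199,.1585,.4221],[.21,.02,1.36,0,1.75,1.48]),
([.6538,.2018,.4137],[.2,.43,.84,0,1.88,1.47]),([.6535,.2021,.3306],[.2,.42,1.05,0,1.67,1.47]),([.5517,.0254,.4341],[-.08,.2,1.12,0,1.82,-.55]),
([.5569,.0274,.1901],[-.12,.15,1.82,.08,.92,-1.86]),([.2989,.3323,.3278],[.83,.15,1.46,-.18,1.71,.83]),([.3642,.1119,.1902],[.33,-.05,2.03,-.27,1.04,-.42]),([.2982,.2429,.1901],[.73,.1,1.88,-.26,1.28,.5])]
def fk(q,p):
    H,L1,L2,L3,a1,d,e=p
    R=Ro.from_euler("z",q[0])*Ro.from_euler("y",q[1]); 
    pos=Ro.from_euler("z",q[0]).apply([a1,d,H])+R.apply([0,0,L1])
    R=R*Ro.from_euler("y",q[2]); pos=pos+R.apply([e,0,L2]); R=R*Ro.from_euler("z",q[3])*Ro.from_euler("y",q[4])
    return pos+R.apply([0,0,L3]),R*Ro.from_euler("z",q[5])
def fit():
    f=lambda p:np.concatenate([fk(q,p)[0]-x for x,q in D])
    r=least_squares(f,[.2,.4,.35,.25,0,0,0]); return r
P=fit().x
def ik(pos,a,yaw,flip,q0):
    A=axes(a,yaw,flip)[:,0]
    lo=np.array([-2.89,-.75,.22,-1.18,.11]);hi=np.array([2.89,2.08,2.7,4.32,2.71])
    def f(q):
        x,R=fk(np.r_[q,0],P); return np.r_[(x-pos)*10,R.apply([0,0,1])-A]
    r=least_squares(f,np.clip(q0,lo+.01,hi-.01),bounds=(lo,hi)); return r
if __name__=="__main__":
    r=fit(); print(np.round(r.x,3),np.abs(r.fun).max(),np.round(r.fun.reshape(-1,3)[-4:],3))
    for name,g,yaw in (("box",[.515,-.194,.028],.04),("cup",[.641,.113,.05],.13),("cupout",[.49,.093,.06],.13)):
        for a in(30,40,45,50,60):
            x=np.array(g)+.019*axes(a,yaw)[:,0]
            out=[]
            for q0 in([0,.3,1.8,0,.3],[0,.3,1.8,3.1,.3]):
                s=ik(x,a,yaw,1,q0); out.append((np.round(s.x,2),round(np.sqrt(2*s.cost),3)))
            print(name,a,out)
E
python3 kin.py
```

```text
[0.14  0.625 0.42  0.362 0.002 0.069 0.062] 0.0037681472891450962 [[-0.001 -0.002 -0.001]
 [ 0.     0.002  0.002]
 [-0.    -0.002  0.002]
 [ 0.004  0.    -0.   ]]
box 30 [(array([-0.99,  0.74,  2.57,  2.19,  1.14]), np.float64(0.0)), (array([-0.99,  0.74,  2.57,  2.19,  1.14]), np.float64(0.0))]
box 40 [(array([-0.9 ,  0.55,  2.47,  2.12,  0.81]), np.float64(0.0)), (array([-0.9 ,  0.55,  2.47,  2.12,  0.81]), np.float64(0.0))]
box 45 [(array([-0.85,  0.49,  2.42,  2.03,  0.66]), np.float64(0.0)), (array([-0.85,  0.49,  2.42,  2.03,  0.66]), np.float64(0.0))]
box 50 [(array([-0.8 ,  0.44,  2.36,  1.87,  0.52]), np.float64(0.0)), (array([-0.8 ,  0.44,  2.36,  1.87,  0.52]), np.float64(0.0))]
box 60 [(array([-0.7 ,  0.38,  2.24,  1.25,  0.36]), np.float64(0.0)), (array([-0.7 ,  0.38,  2.24,  1.25,  0.36]), np.float64(0.0))]
cup 30 [(array([0.02, 0.63, 2.42, 3.02, 0.96]), np.float64(0.0)), (array([0.02, 0.63, 2.42, 3.02, 0.96]), np.float64(0.0))]
cup 40 [(array([0.03, 0.5 , 2.31, 2.99, 0.55]), np.float64(0.0)), (array([0.03, 0.5 , 2.31, 2.99, 0.55]), np.float64(0.0))]
cup 45 [(array([0.0
[... 346 characters left out ...]
0.0))]
cupout 30 [(array([ 0.13,  0.23,  2.32, -1.18,  0.11]), np.float64(0.51)), (array([-0.02,  0.52,  2.7 ,  3.02,  1.01]), np.float64(0.123))]
cupout 40 [(array([ 0.13,  0.24,  2.32, -1.18,  0.11]), np.float64(0.354)), (array([-0.04,  0.46,  2.66,  2.96,  0.85]), np.float64(0.0))]
cupout 45 [(array([-0.03,  0.36,  2.58,  2.93,  0.58]), np.float64(0.0)), (array([-0.03,  0.36,  2.58,  2.93,  0.58]), np.float64(0.0))]
cupout 50 [(array([-0.02,  0.3 ,  2.5 ,  2.87,  0.36]), np.float64(0.0)), (array([-0.02,  0.3 ,  2.5 ,  2.87,  0.36]), np.float64(0.0))]
cupout 60 [(array([-0.02,  0.24,  2.34,  0.97,  0.11]), np.float64(0.025)), (array([-0.02,  0.24,  2.34,  0.97,  0.11]), np.float64(0.025))]
```

```bash
cat > plan.py <<'E'
from kin import *
# tool offset: R(tool) = R6 * M ; find q6 offset
def Rq(q):  # returns tool matrix with unknown z-rot offset c
    x,R=fk(q,P); return x,R
def toolM(c):
    # columns: tool x = z6 ; tool y = Rz(c) x-ish
    zz=np.array([0,0,1.]); y=np.array([np.cos(c),np.sin(c),0]); return np.c_[zz,y,np.cross(zz,y)]
def off():
    o,p,R=cur(); x,R6=fk(o["qpos"],P); M=R6.as_matrix().T@R; return np.arctan2(M[1,1],M[0,1]),np.linalg.norm(x-p),M
if __name__=="__main__":
    c,e,M=off(); print("c",c,"err",e); print(np.round(M,3))
E
python3 plan.py
python3 - <<'E'
from plan import *
c,_,_=off()
M=toolM(c)
def full(pos,a,yaw,flip,q0):
    s=ik(pos,a,yaw,flip,q0); q=s.x
    T=axes(a,yaw,flip)@M.T; R5=fk(np.r_[q,0],P)[1].as_matrix(); D=R5.T@T
    return np.round(np.r_[q,np.arctan2(D[1,0],D[0,0])],2),round(np.sqrt(2*s.cost),3)
for f in(1,-1):
  for name,g,yaw in (("boxhover",[.515,-.194,.15],.04),("box",[.515,-.194,.028],.04),("boxup",[.515,-.194,.12],.04),("out",[.49,.093,.08],.13),("cup",[.641,.113,.05],.13)):
    for a in (40,45):print(f,name,a,full(np.array(g)+.019*axes(a,yaw)[:,0],a,yaw,f,[-.3,.4,2.2,2.4,.5]))
E
```

```text
c 3.141592653589793 err 0.0006199097147650115
[[-0. -1. -0.]
 [ 0.  0. -1.]
 [ 1. -0.  0.]]
1 boxhover 40 (array([-0.9 ,  0.21,  2.33,  1.59,  0.66,  2.4 ]), np.float64(0.0))
1 boxhover 45 (array([-0.85,  0.18,  2.27,  1.38,  0.59,  2.66]), np.float64(0.0))
1 box 40 (array([-0.9 ,  0.55,  2.47,  2.12,  0.81,  1.7 ]), np.float64(0.0))
1 box 45 (array([-0.85,  0.49,  2.42,  2.03,  0.66,  1.87]), np.float64(0.0))
1 boxup 40 (array([-0.9 ,  0.28,  2.38,  1.74,  0.68,  2.21]), np.float64(0.0))
1 boxup 45 (array([-0.85,  0.24,  2.31,  1.54,  0.58,  2.46]), np.float64(0.0))
1 out 40 (array([-0.04,  0.36,  2.63,  2.94,  0.72,  1.61]), np.float64(0.0))
1 out 45 (array([-0.03,  0.28,  2.55,  2.89,  0.48,  1.68]), np.float64(0.0))
1 cup 40 (array([0.03, 0.5 , 2.31, 2.99, 0.55, 1.64]), np.float64(0.0))
1 cup 45 (array([0.03, 0.46, 2.24, 2.94, 0.36, 1.69]), np.float64(0.0))
-1 boxhover 40 (array([-0.9 ,  0.21,  2.33,  1.59,  0.66, -0.74]), np.float64(0.0))
-1 boxhover 45 (array([-0.85,  0.18,  2.27,  1.38,  0.59, -0.49]), np.float64(0.0))
-1 box 40 (array([-0.9 ,  0.55,  2.47,  2.12,  0.81, -1.44]), np.float64(0.0))
-1 box 45 (array([-0.85,  0.49,  2.42,  2.03,  0.66, -1.27]), np.float64(0.0))
-1 boxup 40 (array([-0.9 ,  0.28,  2.38,  1.74,  0.68, -0.93]), np.float64(0.0))
-1 boxup 45 (array([-0.85,  0.24,  2.31,  1.54,  0.58, -0.68]), np.float64(0.0))
-1 out 40 (array([-0.04,  0.36,  2.63,  2.94,  0.72, -1.53]), np.float64(0.0))
-1 out 45 (array([-0.03,  0.28,  2.55,  2.89,  0.48, -1.46]), np.float64(0.0))
-1 cup 40 (array([ 0.03,  0.5 ,  2.31,  2.99,  0.55, -1.51]), np.float64(0.0))
-1 cup 45 (array([ 0.03,  0.46,  2.24,  2.94,  0.36, -1.45]), np.float64(0.0))
```

```bash
cat >> plan.py <<'E'
M0=toolM(np.pi)
def T(q): x,R=fk(q,P); return x,R.as_matrix()@M0
def full(pos,a,yaw,flip,q0):
    s=ik(pos,a,yaw,flip,q0); q=s.x
    D=fk(np.r_[q,0],P)[1].as_matrix().T@(axes(a,yaw,flip)@M0.T)
    return np.r_[q,np.arctan2(D[1,0],D[0,0])],round(np.sqrt(2*s.cost),3)
def rows(qs,n,show=3):
    """qs waypoints, n rows per segment; prints tool-frame rows"""
    path=[qs[0]]
    for a,b,k in zip(qs[:-1],qs[1:],n): path+=[a+(b-a)*i/k for i in range(1,k+1)]
    x0,R0=T(path[0])
    for i,q in enumerate(path[1:]):
        x,R=T(q); d=R0.T@(x-x0)*1000; w=np.degrees(Ro.from_matrix(R0.T@R).as_rotvec())
        print(i,"["+",".join("%g"%v for v in np.r_[np.round(d,1),np.round(w,1)])+",1]","|%.0f %.1f"%(np.linalg.norm(d),np.linalg.norm(w)),"tcp",np.round(x,2),"back.1",np.round(x-.1*R[:,0],2),"wrist",np.round(x-.362*R[:,0],2),"dqmax",np.round(np.abs(q-path[i])[:].max()*12,1))
        x0,R0=x,R
E
python3 - <<'E'
from plan import *
q0=np.array(manip.get_obs()["qpos"])
g=np.array([.515,-.194,.15]);qh,e=full(g+.019*axes(40,.04)[:,0],40,.04,-1,[-.3,.4,2.2,2.0,.5]); print(qh,e)
rows([q0,qh],[28])
E
```

```text
[-0.89513926  0.2084218   2.33441917  1.59253901  0.66437568 -0.74429013] 0.0
0 [17.6,4.2,-1.6,-0.5,2.8,-3.2,1] |18 4.3 tcp [0.3  0.33 0.31] back.1 [0.31 0.35 0.4 ] wrist [0.32 0.41 0.66] dqmax 0.8
1 [15.7,5.2,-1,-0.2,3.1,-2.9,1] |17 4.3 tcp [0.31 0.33 0.29] back.1 [0.32 0.34 0.39] wrist [0.35 0.38 0.65] dqmax 0.8
2 [13.8,6.4,-0.5,0,3.4,-2.6,1] |15 4.3 tcp [0.31 0.32 0.28] back.1 [0.33 0.33 0.37] wrist [0.37 0.36 0.63] dqmax 0.8
3 [11.8,7.5,0,0.3,3.7,-2.2,1] |14 4.3 tcp [0.32 0.32 0.26] back.1 [0.34 0.33 0.36] wrist [0.38 0.34 0.62] dqmax 0.8
4 [9.8,8.7,0.4,0.5,3.9,-1.8,1] |13 4.3 tcp [0.32 0.32 0.25] back.1 [0.35 0.32 0.35] wrist [0.4  0.31 0.61] dqmax 0.8
5 [7.7,10,0.9,0.8,4.1,-1.3,1] |13 4.4 tcp [0.33 0.32 0.24] back.1 [0.35 0.31 0.34] wrist [0.42 0.28 0.59] dqmax 0.8
6 [5.6,11.4,1.3,1,4.2,-0.9,1] |13 4.4 tcp [0.34 0.32 0.23] back.1 [0.37 0.3  0.33] wrist [0.43 0.25 0.58] dqmax 0.8
7 [3.5,12.8,1.7,1.2,4.3,-0.4,1] |13 4.5 tcp [0.35 0.32 0.23] back.1 [0.38 0.29 0.32] wrist [0.44 0.23 0.57] dqmax 0.8
8 [1.5,14.3,2.1,1.3,4.3,0.1,1] |14 4.5 tcp [0.37 0.31 0.22] back.1 [0.39 0.28 0.31] 
[... 1663 characters left out ...]
k.1 [ 0.52 -0.03  0.24] wrist [ 0.35 -0.15  0.41] dqmax 0.8
23 [-14.4,35.2,16.7,2.8,0.7,4.9,1] |41 5.7 tcp [ 0.58 -0.03  0.17] back.1 [ 0.51 -0.07  0.24] wrist [ 0.33 -0.16  0.4 ] dqmax 0.8
24 [-14.2,35.6,18.3,2.8,0.4,4.9,1] |42 5.7 tcp [ 0.57 -0.07  0.17] back.1 [ 0.5  -0.1   0.23] wrist [ 0.31 -0.18  0.39] dqmax 0.8
25 [-14,35.8,20,2.9,-0,5,1] |43 5.7 tcp [ 0.56 -0.11  0.16] back.1 [ 0.49 -0.13  0.22] wrist [ 0.29 -0.19  0.38] dqmax 0.8
26 [-13.6,35.7,21.7,3,-0.4,4.9,1] |44 5.8 tcp [ 0.55 -0.16  0.15] back.1 [ 0.47 -0.17  0.21] wrist [ 0.27 -0.2   0.38] dqmax 0.8
27 [-13.2,35.4,23.5,3,-0.7,4.9,1] |44 5.8 tcp [ 0.53 -0.19  0.14] back.1 [ 0.45 -0.2   0.2 ] wrist [ 0.25 -0.2   0.37] dqmax 0.8
```

Run:
```python
from plan import *
q0=np.array(manip.get_obs()["qpos"]); o,p,R=cur()
go([.42,-.15,.40])
v=R[:,0]; a=np.degrees(np.arcsin(-v[2])); yaw=np.arctan2(v[1],v[0])
q1,e=full(np.array([.42,-.15,.40]),a,yaw,1,q0[:5]); print(np.round(q1,2),e)
g=np.array([.515,-.194,.15]);qh,e=full(g+.019*axes(40,.04)[:,0],40,.04,-1,[-.3,.4,2.2,2.0,.5])
rows([q1,qh],[20])
```

```text
t 16.72 pos [0.2974 0.3312 0.3233] q [ 0.83  0.16  1.47 -0.18  1.71  0.83] F [-0.8  0.7 -0.7] w 0.0852
 shift in current tool axes [ 51.9 126.  483.6] dist 502
[-0.29 -0.01  1.48 -0.25  1.6  -0.31] 0.0
0 [24.3,9.3,-24.4,-0.2,5.1,0.9,1] |36 5.2 tcp [ 0.43 -0.13  0.37] back.1 [ 0.43 -0.12  0.47] wrist [ 0.42 -0.07  0.73] dqmax 1.1
1 [23.4,8.7,-22.1,0.3,5.1,1.2,1] |33 5.2 tcp [ 0.44 -0.12  0.34] back.1 [ 0.43 -0.11  0.44] wrist [ 0.43 -0.08  0.7 ] dqmax 1.1
2 [22.3,8.3,-19.6,0.9,5,1.4,1] |31 5.3 tcp [ 0.45 -0.1   0.32] back.1 [ 0.44 -0.1   0.42] wrist [ 0.43 -0.1   0.68] dqmax 1.1
3 [20.9,8.1,-17,1.4,4.9,1.7,1] |28 5.3 tcp [ 0.46 -0.08  0.3 ] back.1 [ 0.45 -0.09  0.4 ] wrist [ 0.42 -0.11  0.66] dqmax 1.1
4 [19.3,8,-14.3,1.9,4.7,1.9,1] |25 5.4 tcp [ 0.47 -0.06  0.28] back.1 [ 0.45 -0.08  0.38] wrist [ 0.42 -0.12  0.64] dqmax 1.1
5 [17.6,8,-11.6,2.4,4.4,2.1,1] |23 5.5 tcp [ 0.48 -0.05  0.27] back.1 [ 0.46 -0.07  0.36] wrist [ 0.42 -0.14  0.61] dqmax 1.1
6 [15.7,8.2,-8.8,2.8,4.2,2.4,1] |20 5.6 tcp [ 0.49 -0.04  0.26] back.1 [ 0.47 -0.07  0.35] wrist [ 0.41 -0.15  0.59] dqmax 1.1
7 [13.7,8.
[... 940 characters left out ...]
 [ 0.5  -0.12  0.27] wrist [ 0.33 -0.21  0.44] dqmax 1.1
15 [-0.6,15.3,16.5,5.4,0.6,3.8,1] |23 6.7 tcp [ 0.57 -0.1   0.19] back.1 [ 0.5  -0.13  0.26] wrist [ 0.31 -0.21  0.42] dqmax 1.1
16 [-1.8,16.3,19,5.6,0.2,3.9,1] |25 6.8 tcp [ 0.57 -0.12  0.18] back.1 [ 0.49 -0.15  0.24] wrist [ 0.3  -0.21  0.41] dqmax 1.1
17 [-2.9,17.3,21.5,5.7,-0.2,3.9,1] |28 6.9 tcp [ 0.56 -0.15  0.17] back.1 [ 0.48 -0.16  0.23] wrist [ 0.28 -0.21  0.4 ] dqmax 1.1
18 [-3.8,18.2,23.8,5.8,-0.7,3.9,1] |30 7.0 tcp [ 0.55 -0.17  0.15] back.1 [ 0.47 -0.18  0.22] wrist [ 0.27 -0.21  0.38] dqmax 1.1
19 [-4.5,18.9,26,5.9,-1.1,3.9,1] |33 7.2 tcp [ 0.53 -0.19  0.14] back.1 [ 0.45 -0.2   0.2 ] wrist [ 0.25 -0.2   0.37] dqmax 1.1
```

Run:
```python
from plan import *
q0=np.array(manip.get_obs()["qpos"]); o,p,R=cur()
go([.38,-.26,.36])
v=R[:,0]; a=np.degrees(np.arcsin(-v[2])); yaw=np.arctan2(v[1],v[0])
q1,e=full(np.array([.38,-.26,.36]),a,yaw,1,q0[:5]); print(np.round(q1,2),e)
g=np.array([.515,-.194,.15]);qh,e=full(g+.019*axes(40,.04)[:,0],40,.04,-1,[-.3,.4,2.2,2.0,.5])
rows([q1,qh],[20])
```

```text
t 16.72 pos [0.2974 0.3312 0.3233] q [ 0.83  0.16  1.47 -0.18  1.71  0.83] F [-0.8  0.7 -0.7] w 0.0852
 shift in current tool axes [119.3  86.7 579.6] dist 598
[-0.58 -0.02  1.58 -0.22  1.44 -0.56] 0.0
0 [20.5,14.2,-26.9,0.6,4.7,2.1,1] |37 5.2 tcp [ 0.39 -0.24  0.33] back.1 [ 0.39 -0.22  0.43] wrist [ 0.38 -0.17  0.69] dqmax 1.1
1 [20,12.9,-25,1.1,4.6,2.2,1] |35 5.2 tcp [ 0.41 -0.22  0.31] back.1 [ 0.4  -0.21  0.41] wrist [ 0.38 -0.18  0.67] dqmax 1.1
2 [19.4,11.7,-22.9,1.6,4.5,2.2,1] |32 5.2 tcp [ 0.42 -0.2   0.29] back.1 [ 0.41 -0.2   0.39] wrist [ 0.38 -0.19  0.65] dqmax 1.1
3 [18.5,10.6,-20.7,2,4.3,2.3,1] |30 5.3 tcp [ 0.44 -0.18  0.27] back.1 [ 0.42 -0.18  0.37] wrist [ 0.38 -0.19  0.63] dqmax 1.1
4 [17.5,9.6,-18.4,2.4,4.1,2.4,1] |27 5.3 tcp [ 0.45 -0.16  0.26] back.1 [ 0.43 -0.17  0.35] wrist [ 0.37 -0.2   0.61] dqmax 1.1
5 [16.4,8.8,-15.9,2.8,3.9,2.4,1] |24 5.4 tcp [ 0.46 -0.14  0.24] back.1 [ 0.44 -0.16  0.34] wrist [ 0.37 -0.21  0.59] dqmax 1.1
6 [15.1,8.1,-13.4,3.2,3.6,2.5,1] |22 5.4 tcp [ 0.48 -0.13  0.23] back.1 [ 0.45 -0.15  0.33] wrist [ 0.36 -0.21  0.57] dqmax 1.1
7 [1
[... 931 characters left out ...]
0.19] back.1 [ 0.48 -0.15  0.26] wrist [ 0.3  -0.22  0.43] dqmax 1.1
15 [2.8,8.9,10.5,5.5,0.7,2.9,1] |14 6.3 tcp [ 0.56 -0.14  0.18] back.1 [ 0.48 -0.16  0.25] wrist [ 0.29 -0.22  0.42] dqmax 1.1
16 [1.7,9.6,12.9,5.6,0.3,3,1] |16 6.4 tcp [ 0.55 -0.15  0.17] back.1 [ 0.48 -0.17  0.24] wrist [ 0.28 -0.22  0.41] dqmax 1.1
17 [0.6,10.4,15.3,5.7,0,3,1] |18 6.5 tcp [ 0.55 -0.16  0.16] back.1 [ 0.47 -0.18  0.23] wrist [ 0.27 -0.21  0.39] dqmax 1.1
18 [-0.4,11.2,17.5,5.8,-0.3,3,1] |21 6.6 tcp [ 0.54 -0.18  0.15] back.1 [ 0.46 -0.19  0.22] wrist [ 0.26 -0.21  0.38] dqmax 1.1
19 [-1.2,12.1,19.7,5.9,-0.7,3,1] |23 6.6 tcp [ 0.53 -0.19  0.14] back.1 [ 0.45 -0.2   0.2 ] wrist [ 0.25 -0.2   0.37] dqmax 1.1
```

```bash
python3 -m creep '[[[7.5,5.4,36.2,0,0,0,1],[7.5,5.4,36.2,0,0,0,1],[7.5,5.4,36.2,0,0,0,1],[7.5,5.4,36.2,0,0,0,1],[7.5,5.4,36.2,0,0,0,1],[7.5,5.4,36.2,0,0,0,1],[7.5,5.4,36.2,0,0,0,1],[7.5,5.4,36.2,0,0,0,1],[7.5,5.4,36.2,0,0,0,1],[7.5,5.4,36.2,0,0,0,1],[7.5,5.4,36.2,0,0,0,1],[7.5,5.4,36.2,0,0,0,1],[7.5,5.4,36.2,0,0,0,1],[7.5,5.4,36.2,0,0,0,1],[7.5,5.4,36.2,0,0,0,1],[7.5,5.4,36.2,0,0,0,1],[0,0,0,0,0,0,1]]]'
python3 -c "
from h import *
go([.38,-.26,.36])"
python3 -m creep '[[[20.5,14.2,-26.9,0.6,4.7,2.1,1],[20,12.9,-25,1.1,4.6,2.2,1],[19.4,11.7,-22.9,1.6,4.5,2.2,1],[18.5,10.6,-20.7,2,4.3,2.3,1],[17.5,9.6,-18.4,2.4,4.1,2.4,1],[16.4,8.8,-15.9,2.8,3.9,2.4,1],[15.1,8.1,-13.4,3.2,3.6,2.5,1],[13.8,7.6,-10.8,3.6,3.4,2.5,1],[12.4,7.3,-8.1,3.9,3.1,2.6,1],[11,7.1,-5.4,4.2,2.8,2.6,1]]]'
python3 -c "
from h import *
go([.53,-.194,.138],axes(40,.04,-1))"
```

```text
time: 18.13
position: [0.3792, -0.2662, 0.3575]
tool_rot: [-0.014, 1.302, -1.597]
ft_force: [-0.6, -0.3, 0.4]
gripper_width: 0.0856
t 18.13 pos [ 0.3792 -0.2662  0.3575] q [-0.58 -0.02  1.58 -0.23  1.44 -0.56] F [-0.6 -0.3  0.4] w 0.0856
 shift in current tool axes [-4.   0.7 -5.3] dist 7
time: 18.97
position: [0.5131, -0.1033, 0.2126]
tool_rot: [2.608, 0.971, 0.608]
ft_force: [0.1, 0.3, -0.3]
gripper_width: 0.0853
t 18.97 pos [ 0.5131 -0.1033  0.2126] q [-0.74  0.09  1.96  0.69  1.05 -0.65] F [ 0.1  0.3 -0.3] w 0.0853
 shift in current tool axes [ 40.1  35.  106.1] dist 119
 rotvec [54.2  9.1 26. ] shift in target axes [58.1 91.3 48.7]
```

Following the planned branch (q4 0.69). Continue.

```bash
python3 -m creep '[[[9.5,7.1,-2.7,4.5,2.4,2.7,1],[8.1,7.2,0,4.7,2.1,2.8,1],[6.7,7.4,2.7,5,1.8,2.8,1],[5.3,7.8,5.3,5.2,1.4,2.8,1],[4,8.3,7.9,5.3,1,2.9,1],[2.8,8.9,10.5,5.5,0.7,2.9,1],[1.7,9.6,12.9,5.6,0.3,3,1],[0.6,10.4,15.3,5.7,0,3,1],[-0.4,11.2,17.5,5.8,-0.3,3,1],[-1.2,12.1,19.7,5.9,-0.7,3,1],[0,0,0,0,0,0,1]]]'
python3 -c "
from h import *
R=axes(40,.04,-1)
go(np.array([.515,-.194,.028])+.019*R[:,0],R)"
```

```text
time: 19.88
position: [0.5252, -0.1922, 0.1327]
tool_rot: [-3.134, 0.708, 0.038]
ft_force: [-1.1, 1.4, -0.8]
gripper_width: 0.0853
t 19.88 pos [ 0.5252 -0.1922  0.1327] q [-0.9   0.21  2.34  1.59  0.66 -0.74] F [-1.1  1.4 -0.8] w 0.0853
 shift in current tool axes [79.2  2.  86. ] dist 117
 rotvec [-0.5  0.6 -0.1] shift in target axes [78.4  1.4 86.8]
```

```bash
python3 -m creep '[[[13.2,0.3,14.3,0,0,0,1],[13.2,0.3,14.3,0,0.3,0,1],[13.2,0.3,14.3,0,0.3,0,1],[13.2,0.3,14.3,0,0,0,1],[13.2,0.4,14.3,0,0,0,1],[7,0.4,7.6,0,0,0,1],[5,0,5,0,0,0,1],[0,0,0,0,0,0,1]]]'
python3 -c "
from h import *
R=axes(40,.04,-1)
go(np.array([.515,-.194,.028])+.019*R[:,0],R)
b=cams.read_camera('scene')
cv2.imwrite('pics/s7.png',cv2.resize(b[130:230,120:250],None,fx=5,fy=5))"
```

```text
time: 20.55
position: [0.5349, -0.1948, 0.0207]
tool_rot: [-3.139, 0.692, 0.042]
ft_force: [-0.4, 0.7, -0.0]
gripper_width: 0.0858
t 20.55 pos [ 0.5349 -0.1948  0.0207] q [-0.9   0.53  2.47  2.1   0.8  -1.41] F [-0.4  0.7 -0. ] w 0.0858
 shift in current tool axes [-0.9 -1.6  7.1] dist 7
 rotvec [-0.1 -0.4  0.1] shift in target axes [-0.9 -1.6  7.1]
```

View pics/s7.png

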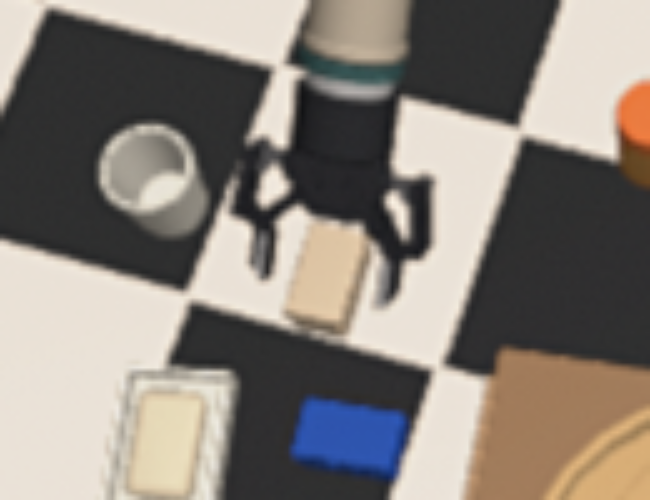

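```bash
python3 -m creep '[[[3,-1.5,5,0,0,0,1],[0,0,0,0,0,0,0],[0,0,0,0,0,0,0],[0,0,0,0,0,0,0],[0,0,0,0,0,0,0],[0,0,0,0,0,0,0],[0,0,0,0,0,0,0],[0,0,0,0,0,0,0],[0,0,0,0,0,0,0]]]' 40
python3 -c "
from h import *
R=axes(40,.04,-1)
go(np.array([.515,-.194,.028])+.019*R[:,0],R)"
```

```text
time: 21.35
position: [0.5345, -0.1948, 0.0178]
tool_rot: [3.139, 0.687, 0.036]
ft_force: [-3.7, -0.8, 5.5]
gripper_width: 0.0435
t 21.35 pos [ 0.5345 -0.1948  0.0178] q [-0.9   0.55  2.47  2.12  0.82 -1.44] F [-3.7 -0.8  5.5] w 0.0435
 shift in current tool axes [-2.5 -1.5  4.6] dist 6
 rotvec [ 0.  -0.6 -0.2] shift in target axes [-2.5 -1.6  4.7]
```

```bash
cat > h2.py <<'E'
from est import W
import numpy as np
HP=(.7271,.1648,.1304)
def loc(p): # world->hamper local
    c,s=np.cos(HP[2]),np.sin(HP[2]); d=np.array(p[:2])-HP[:2]; return np.r_[c*d[0]+s*d[1],-s*d[0]+c*d[1],p[2]]
E
python3 - <<'E'
from plan import *
from h2 import *
q0=np.array(manip.get_obs()["qpos"]); o,p,R=cur()
def tcp(lx,ly,z): return W(HP,[[lx+.0195,ly,z]])[0]
ql,e1=full(p+[-.02,0,.12],40,.04,-1,q0[:5])
qo,e2=full(tcp(-.25,-.04,.11),40,.1304,-1,[0,.4,2.5,2.9,.6])
qo2,e3=full(tcp(-.25,-.04,.05),40,.1304,-1,[0,.4,2.5,2.9,.6])
qi,e4=full(tcp(-.092,-.04,.05),40,.1304,-1,[0,.4,2.5,2.9,.6])
for q,e in((ql,e1),(qo,e2),(qo2,e3),(qi,e4)): print(np.round(q,2),e)
print("lift shift",np.round(R.T@np.array([-20,0,120]),1))
rows([ql,qo],[20])
E
```

```text
[-0.94  0.2   2.36  1.57  0.69 -0.76] 0.0
[-0.04  0.19  2.56  2.86  0.49 -1.43] 0.0
[-0.04  0.45  2.66  2.96  0.84 -1.56] 0.0
[ 0.03  0.48  2.29  2.98  0.5  -1.49] 0.0
lift shift [-91.6  -0.5 -80.1]
0 [6.5,-15,-9.1,-0.3,0.9,-0.2,1] |19 1.0 tcp [ 0.52 -0.18  0.14] back.1 [ 0.45 -0.18  0.2 ] wrist [ 0.24 -0.19  0.37] dqmax 0.8
1 [6,-15.1,-8,-0.3,0.8,-0.2,1] |18 0.9 tcp [ 0.53 -0.16  0.14] back.1 [ 0.46 -0.17  0.2 ] wrist [ 0.25 -0.18  0.37] dqmax 0.8
2 [5.5,-15.2,-6.9,-0.2,0.7,-0.2,1] |18 0.8 tcp [ 0.54 -0.15  0.15] back.1 [ 0.46 -0.15  0.21] wrist [ 0.25 -0.16  0.37] dqmax 0.8
3 [4.9,-15.3,-5.8,-0.2,0.6,-0.2,1] |17 0.7 tcp [ 0.55 -0.13  0.15] back.1 [ 0.47 -0.14  0.21] wrist [ 0.26 -0.15  0.36] dqmax 0.8
4 [4.4,-15.3,-4.7,-0.2,0.5,-0.2,1] |17 0.6 tcp [ 0.55 -0.12  0.15] back.1 [ 0.47 -0.12  0.21] wrist [ 0.26 -0.14  0.36] dqmax 0.8
5 [3.8,-15.3,-3.7,-0.1,0.4,-0.2,1] |16 0.5 tcp [ 0.56 -0.1   0.15] back.1 [ 0.48 -0.11  0.21] wrist [ 0.26 -0.12  0.36] dqmax 0.8
6 [3.2,-15.3,-2.6,-0.1,0.3,-0.2,1] |16 0.4 tcp [ 0.56 -0.09  0.15] back.1 [ 0.48 -0.09  0.21] wrist [ 0.27 -0.11  0.36] dqmax 0
[... 936 characters left out ...]
.2,1] |15 0.5 tcp [0.55 0.03 0.13] back.1 [0.47 0.02 0.19] wrist [0.26 0.   0.35] dqmax 0.8
15 [-1.7,-14,6.1,-0.1,-0.5,-0.2,1] |15 0.6 tcp [0.54 0.05 0.13] back.1 [0.46 0.04 0.19] wrist [0.25 0.01 0.35] dqmax 0.8
16 [-2.2,-13.7,7,-0.1,-0.6,-0.2,1] |16 0.7 tcp [0.53 0.06 0.12] back.1 [0.45 0.05 0.19] wrist [0.25 0.03 0.35] dqmax 0.8
17 [-2.6,-13.4,7.8,-0.2,-0.7,-0.2,1] |16 0.7 tcp [0.52 0.07 0.12] back.1 [0.45 0.06 0.18] wrist [0.24 0.04 0.34] dqmax 0.8
18 [-3,-13.1,8.6,-0.2,-0.8,-0.2,1] |16 0.8 tcp [0.51 0.08 0.12] back.1 [0.44 0.07 0.18] wrist [0.24 0.05 0.34] dqmax 0.8
19 [-3.4,-12.8,9.4,-0.2,-0.8,-0.2,1] |16 0.9 tcp [0.5  0.1  0.11] back.1 [0.43 0.09 0.17] wrist [0.23 0.06 0.34] dqmax 0.8
```

```bash
python3 -m creep '[[[-10,0,-9,0,0,0,0],[-23,0,-20,0,0,0,0],[-29,0,-25.5,0,0,0,0],[-29,0,-25.5,0,0,0,0],[0,0,0,0,0,0,0]]]'
python3 - <<'E'
from h import *; from h2 import *
go(W(HP,[[-.235+.0195,-.04,.10]])[0],axes(40,.1304,-1))
a=cams.read_camera('top');b=cams.read_camera('scene')
cv2.imwrite('pics/s8.png',cv2.resize(np.hstack([a[130:250,240:400],b[120:240,120:280]]),None,fx=2.5,fy=2.5))
E
```

```text
time: 21.77
position: [0.5185, -0.1956, 0.1294]
tool_rot: [3.132, 0.681, 0.035]
ft_force: [1.4, 0.8, -0.7]
gripper_width: 0.0437
t 21.77 pos [ 0.5185 -0.1956  0.1294] q [-0.94  0.22  2.38  1.65  0.7  -0.86] F [ 1.4  0.8 -0.7] w 0.0437
 shift in current tool axes [  26.5 -292.6   13.6] dist 294
 rotvec [-2.9 -1.  -4.2] shift in target axes [  48.1 -290.2   -2. ]
```

View pics/s8.png

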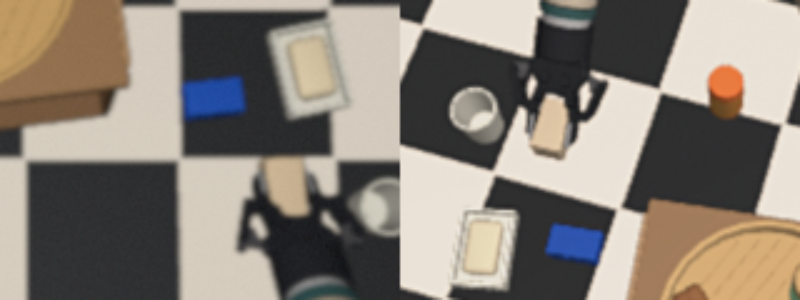

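```bash
python3 -m creep '[[[2.7,-29.3,1.4,0,0,0,0],[2.7,-29.3,1.4,0,0,0,0],[2.7,-29.3,1.4,0,0,0,0],[2.7,-29.3,1.4,0,0,0,0],[2.7,-29.3,1.4,0,0,0,0],[2.7,-29.3,1.4,0,0,0,0],[2.7,-29.3,1.4,0,0,0,0],[2.7,-29.3,1.4,0,0,0,0],[2.7,-29.3,1.4,0,0,0,0],[2.7,-29.3,1.4,-2.9,-1,-4.2,0],[0,0,0,0,0,0,0]]]'
python3 - <<'E'
from h import *; from h2 import *
go(W(HP,[[-.235+.0195,-.04,.052]])[0],axes(40,.1304,-1))
print(loc(cur()[1]))
a=cams.read_camera('top')
cv2.imwrite('pics/s9.png',cv2.resize(a[140:340,140:340],None,fx=3,fy=3))
E
```

```text
time: 22.78
position: [0.5163, 0.1011, 0.0934]
tool_rot: [-3.129, 0.711, 0.146]
ft_force: [0.3, 0.4, -1.0]
gripper_width: 0.0438
t 22.78 pos [0.5163 0.1011 0.0934] q [-0.04  0.25  2.55  2.86  0.52 -1.43] F [ 0.3  0.4 -1. ] w 0.0438
 shift in current tool axes [28.3  4.7 30.1] dist 42
 rotvec [-0.1  0.7  0.7] shift in target axes [28.   4.3 30.5]
[-0.217324   -0.03569879  0.09335513]
```

View pics/s9.png

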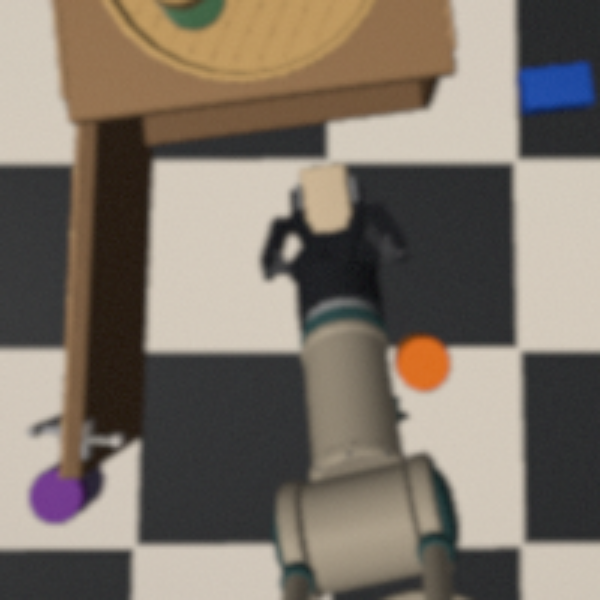

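```bash
python3 - <<'E'
from h import *; from h2 import *
for uv in((304,170),(351,164),(303,170)):
    print(loc(unproj("top",(140+uv[0]/3,140+uv[1]/3),.1176)))
E
python3 -m creep '[[[13,2,14,0,0.3,0.3,0],[14,2,15,0,0.3,0.3,0],[0,0,0,0,0,0,0]]]'
python3 - <<'E'
from h import *; from h2 import *
go(W(HP,[[-.092+.0195,-.04,.052]])[0],axes(40,.1304,-1))
print(loc(cur()[1]))
E
```

```text
[-0.2039193 -0.0190121  0.1176   ]
[-0.20414475 -0.0644374   0.1176    ]
[-0.20379233 -0.01806189  0.1176    ]
time: 23.08
position: [0.5178, 0.0919, 0.049]
tool_rot: [-3.137, 0.71, 0.121]
ft_force: [-1.0, 0.3, -2.8]
gripper_width: 0.0435
t 23.08 pos [0.5178 0.0919 0.049 ] q [-0.04  0.42  2.62  2.96  0.76 -1.54] F [-1.   0.3 -2.8] w 0.0435
 shift in current tool axes [107.6  -6.9 -96.3] dist 145
 rotvec [-0.6  0.7 -0.4] shift in target axes [108.8  -5.1 -95.1]
[-0.21697256 -0.04509764  0.04902128]
```

```bash
python3 -m creep '[[[14.4,-0.4,-12.2,-0.2,0.2,-0.1,0],[14.4,-0.4,-12.2,-0.2,0.2,-0.1,0],[14.4,-0.4,-12.2,0,0.2,0,0],[14.4,-0.4,-12.2,0,0,0,0],[14.4,-0.4,-12.2,0,0,0,0],[0,0,0,0,0,0,0]]]'
python3 - <<'E'
from h import *; from h2 import *
go(W(HP,[[-.067,-.042,.048]])[0],axes(40,.1304,-1))
print(loc(cur()[1]))
E
```

```text
time: 23.58
position: [0.6186, 0.1062, 0.061]
tool_rot: [3.14, 0.676, 0.125]
ft_force: [0.5, 0.0, -1.5]
gripper_width: 0.0437
t 23.58 pos [0.6186 0.1062 0.061 ] q [ 0.    0.43  2.39  2.97  0.58 -1.51] F [ 0.5  0.  -1.5] w 0.0437
 shift in current tool axes [ 45.7  -2.3 -20. ] dist 50
 rotvec [-0.1 -1.3 -0.2] shift in target axes [ 45.3  -2.  -21. ]
[-0.11517868 -0.0440324   0.0610348 ]
```

```bash
python3 -m creep '[[[12,-0.7,-6,0,-0.3,0,0],[12,-0.7,-6,0,-0.3,0,0],[9,-0.5,-4,0,0,0,0],[0,0,0,0,0,0,0]]]'
python3 - <<'E'
from h import *; from h2 import *
go(W(HP,[[-.067,-.042,.040]])[0],axes(39.4,.1304,-1))
print(loc(cur()[1]))
E
```

```text
time: 23.92
position: [0.6507, 0.1129, 0.0505]
tool_rot: [3.14, 0.691, 0.126]
ft_force: [0.9, -0.2, -1.6]
gripper_width: 0.0433
t 23.92 pos [0.6507 0.1129 0.0505] q [ 0.02  0.47  2.32  2.98  0.53 -1.5 ] F [ 0.9 -0.2 -1.6] w 0.0433
 shift in current tool axes [18.6  0.4 -1.8] dist 19
 rotvec [-0.1  0.2 -0.2] shift in target axes [18.6  0.5 -1.8]
[-0.08252788 -0.04153418  0.05046945]
```

```bash
python3 -m creep '[[[6,0,-4,0,0,0,0],[5,0,-3.5,0,0,0,0],[3,0,3,0,0,0,0],[2.5,0,2.5,0,0,0,0],[0,0,0,0,0,0,0]]]'
python3 - <<'E'
from h import *; from h2 import *
go(W(HP,[[-.067,-.042,.038]])[0],axes(39.4,.1304,-1))
print(loc(cur()[1]))
E
```

```text
time: 24.33
position: [0.662, 0.1152, 0.0394]
tool_rot: [3.141, 0.696, 0.127]
ft_force: [-1.1, 0.2, -1.7]
gripper_width: 0.0435
t 24.33 pos [0.662  0.1152 0.0394] q [ 0.03  0.5   2.3   2.99  0.53 -1.5 ] F [-1.1  0.2 -1.7] w 0.0435
 shift in current tool axes [ 4.   1.3 -1.5] dist 4
 rotvec [-0.1  0.5 -0.1] shift in target axes [ 4.   1.3 -1.4]
[-0.07099027 -0.04068798  0.03941209]
```

```bash
python3 -m creep '[[[2,0,0,0,-0.4,0,0],[0.6,0,0.8,0,0,0,0],[0.6,0,0.8,0,0,0,0],[0,0,0,0,0,0,0]]]'
python3 -c "
from h import *; from h2 import *
print(loc(cur()[1]))"
```

```text
time: 24.67
position: [0.6646, 0.1156, 0.0379]
tool_rot: [3.141, 0.699, 0.127]
ft_force: [0.1, -0.4, -1.8]
gripper_width: 0.0435
[-0.06836417 -0.04067847  0.03794131]
```

```bash
python3 -m creep '[[[0.7,0,0.8,0,0.6,0,0],[0.6,0,0.8,0,0,0,0],[0,0,0,0,0,0,0]]]'
python3 -m creep '[[[0.6,0,0.8,0,0,0,0],[0,0,0,0,0,0,0]]]'
```

```text
time: 24.92
position: [0.6653, 0.1157, 0.0378]
tool_rot: [3.141, 0.684, 0.127]
ft_force: [-4.3, -1.2, 8.1]
gripper_width: 0.0435
time: 25.08
position: [0.6654, 0.1157, 0.0379]
tool_rot: [3.14, 0.682, 0.127]
ft_force: [-8.0, -1.2, 13.3]
gripper_width: 0.0434
```

```bash
python3 -m creep '[[[-0.6,0,-0.8,0,0,0,0.5],[0,0,0,0,0,0,0.6],[0,0,0,0,0,0,0.65],[0,0,0,0,0,0,0.65],[0,0,0,0,0,0,0.65]]]'
python3 -m creep '[[[-8,0,2,0,0,0,0.65],[-14,0,8,0,0,0,0.65],[-18,0,13,0,0,0,0.65],[-20,0,16,0,0,0,0.65],[-20,0,16,0,0,0,0.65],[0,0,0,0,0,0,0.65]]]'
python3 -c "
from h import *; from h2 import *
go([.5,.1,.2]);print(loc(cur()[1]))
a=cams.read_camera('top');cv2.imwrite('pics/s10.png',cv2.resize(a[130:250,160:310],None,fx=5,fy=5,interpolation=cv2.INTER_CUBIC))"
```

```text
time: 25.5
position: [0.6644, 0.1155, 0.0354]
tool_rot: [3.141, 0.69, 0.127]
ft_force: [0.4, -0.4, -0.2]
gripper_width: 0.0555
time: 26.0
position: [0.5611, 0.103, 0.0415]
tool_rot: [-3.141, 0.7, 0.128]
ft_force: [-0.5, 0.1, -0.9]
gripper_width: 0.0553
t 26.00 pos [0.5611 0.103  0.0415] q [-0.01  0.46  2.53  2.98  0.72 -1.54] F [-0.5  0.1 -0.9] w 0.0553
 shift in current tool axes [-148.8   -4.9  -81.9] dist 170
[-0.1725889  -0.03972312  0.04148828]
```

View pics/s10.png

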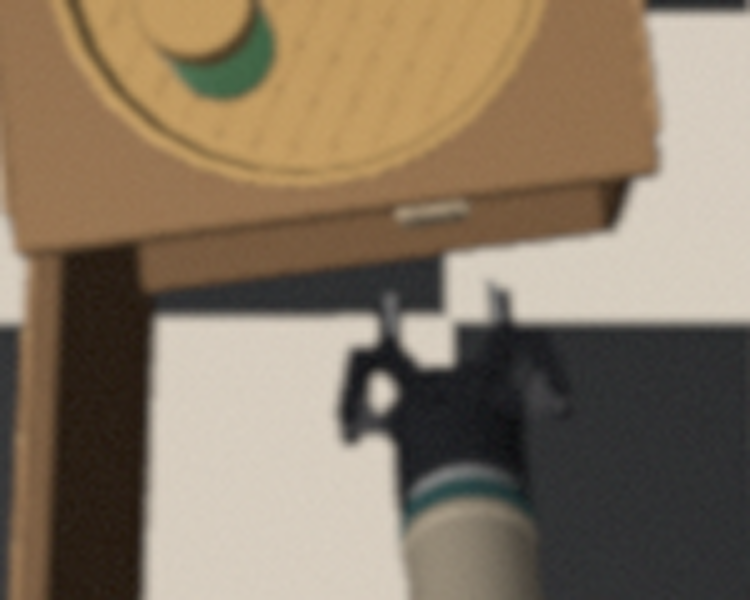

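Run:
```python
from h import *; from h2 import *
for uv in((394,213),(394,222),(468,205),(468,214)):
    for z in(.02,.062): print(uv,z,np.round(loc(unproj("top",(160+uv[0]/5,130+uv[1]/5),z)),4))
for uv in((145,293),(610,228)): print(uv,np.round(loc(unproj("top",(160+uv[0]/5,130+uv[1]/5),.02)),4))
```

```text
(394, 213) 0.02 [-0.1149 -0.0164  0.02  ]
(394, 213) 0.062 [-0.1228 -0.0182  0.062 ]
(394, 222) 0.02 [-0.1206 -0.0157  0.02  ]
(394, 222) 0.062 [-0.1283 -0.0175  0.062 ]
(468, 205) 0.02 [-0.116  -0.0638  0.02  ]
(468, 205) 0.062 [-0.1239 -0.0638  0.062 ]
(468, 214) 0.02 [-0.1217 -0.063   0.02  ]
(468, 214) 0.062 [-0.1294 -0.063   0.062 ]
(145, 293) [-0.145   0.1462  0.02  ]
(610, 228) [-0.1426 -0.1514  0.02  ]
```

Run:
```python
from plan import *
q0=np.array(manip.get_obs()["qpos"])
qB=np.array([.83,.15,1.46,-.18,1.71,.83])
yaw=-1.58
pB=np.array([.40,.0,.38]); qb,e=full(pB,75,yaw,1,[.2,0,1.5,-.2,1.6]); print(np.round(qb,2),e)
qa=np.array([-.1,-.05,2.45,2.3,.7,-1.2])
rows([q0,qa,qb],[10,26])
```

```text
[ 0.06 -0.03  1.54 -0.26  1.65  0.05] 0.0
0 [-12.9,-9.6,-27.8,-1.1,3.1,-1.8,1] |32 3.7 tcp [0.57 0.11 0.07] back.1 [0.49 0.1  0.13] wrist [0.28 0.06 0.29] dqmax 0.8
1 [-13,-9.5,-27.2,-1.3,3,-1.7,1] |32 3.7 tcp [0.57 0.12 0.1 ] back.1 [0.49 0.11 0.16] wrist [0.28 0.06 0.31] dqmax 0.8
2 [-13.1,-9.4,-26.5,-1.4,2.8,-1.6,1] |31 3.6 tcp [0.57 0.13 0.13] back.1 [0.49 0.11 0.19] wrist [0.27 0.06 0.32] dqmax 0.8
3 [-13.2,-9.2,-25.8,-1.6,2.7,-1.5,1] |30 3.5 tcp [0.57 0.14 0.16] back.1 [0.49 0.12 0.21] wrist [0.27 0.06 0.33] dqmax 0.8
4 [-13.3,-9,-25,-1.8,2.6,-1.4,1] |30 3.4 tcp [0.57 0.15 0.19] back.1 [0.49 0.12 0.23] wrist [0.26 0.06 0.35] dqmax 0.8
5 [-13.3,-8.8,-24.1,-1.9,2.4,-1.3,1] |29 3.4 tcp [0.57 0.16 0.22] back.1 [0.48 0.13 0.26] wrist [0.25 0.05 0.36] dqmax 0.8
6 [-13.4,-8.6,-23.2,-2.1,2.3,-1.2,1] |28 3.3 tcp [0.56 0.17 0.24] back.1 [0.47 0.14 0.28] wrist [0.24 0.05 0.38] dqmax 0.8
7 [-13.4,-8.4,-22.2,-2.2,2.1,-1.1,1] |27 3.2 tcp [0.55 0.18 0.27] back.1 [0.47 0.14 0.3 ] wrist [0.24 0.05 0.39] dqmax 0.8
8 [-13.5,-8.1,-21.2,-2.3,1.9,-1,1] |26 3.2 tcp [0.54 0.18 0.29] back.1 [0.46 0.15 
[... 2631 characters left out ...]
5,1] |31 5.7 tcp [0.39 0.16 0.31] back.1 [0.39 0.14 0.4 ] wrist [0.39 0.08 0.66] dqmax 1.2
31 [-15,-3.3,29.5,1.6,-5.5,-1.1,1] |33 5.8 tcp [0.39 0.13 0.31] back.1 [0.39 0.12 0.41] wrist [0.39 0.08 0.67] dqmax 1.2
32 [-15.6,-2.3,31.2,2,-5.6,-0.8,1] |35 6.0 tcp [0.39 0.1  0.32] back.1 [0.39 0.09 0.42] wrist [0.4  0.09 0.69] dqmax 1.2
33 [-16,-1.3,32.7,2.4,-5.6,-0.5,1] |36 6.1 tcp [0.39 0.06 0.34] back.1 [0.4  0.07 0.44] wrist [0.4  0.09 0.7 ] dqmax 1.2
34 [-16.3,-0.3,34.1,2.8,-5.6,-0.2,1] |38 6.3 tcp [0.4  0.03 0.36] back.1 [0.4  0.05 0.46] wrist [0.4  0.09 0.72] dqmax 1.2
35 [-16.5,0.7,35.3,3.2,-5.6,0.1,1] |39 6.4 tcp [ 0.4  -0.    0.38] back.1 [0.4  0.03 0.48] wrist [0.4  0.09 0.73] dqmax 1.2
```

Run:
```python
from plan import *; from h2 import *
q0=np.array(manip.get_obs()["qpos"]);o,p,R=cur()
qa,e=full(W(HP,[[-.25,-.04,.14]])[0],40,.13,-1,q0[:5]); print(np.round(qa,2),e, np.round(R.T@(W(HP,[[-.25,-.04,.14]])[0]-p)*1000,1))
qH,e=full(np.array([.2974,.3312,.335]),75,-1.584,1,[.83,.15,1.46,-.18,1.71]); print(np.round(qH,2),e)
qm=np.array([.0,-.35,2.35,2.1,.75,-1.0])
rows([qa,qm,qH],[9,26])
```

```text
[-0.06  0.06  2.54  2.71  0.35 -1.29] 0.0 [-1.243e+02  1.000e-01 -2.300e+01]
[ 0.82  0.15  1.45 -0.18  1.74  0.83] 0.0
0 [-12.7,-14.8,-43.8,-2.7,5.7,-1.9,1] |48 6.6 tcp [0.5  0.11 0.18] back.1 [0.42 0.1  0.24] wrist [0.21 0.06 0.39] dqmax 0.8
1 [-12.7,-15.8,-43.7,-2.7,5.6,-2,1] |48 6.5 tcp [0.51 0.13 0.22] back.1 [0.43 0.11 0.27] wrist [0.2  0.06 0.4 ] dqmax 0.8
2 [-12.5,-16.7,-43.5,-2.8,5.4,-2.2,1] |48 6.5 tcp [0.52 0.15 0.27] back.1 [0.43 0.12 0.31] wrist [0.2  0.06 0.41] dqmax 0.8
3 [-12.4,-17.7,-43.1,-2.9,5.2,-2.3,1] |48 6.4 tcp [0.52 0.17 0.31] back.1 [0.43 0.14 0.34] wrist [0.19 0.06 0.43] dqmax 0.8
4 [-12.2,-18.7,-42.6,-2.9,5,-2.4,1] |48 6.3 tcp [0.51 0.19 0.35] back.1 [0.42 0.16 0.38] wrist [0.18 0.06 0.44] dqmax 0.8
5 [-11.9,-19.6,-42,-3,4.7,-2.6,1] |48 6.2 tcp [0.5  0.22 0.39] back.1 [0.41 0.17 0.41] wrist [0.18 0.07 0.45] dqmax 0.8
6 [-11.6,-20.5,-41.2,-3.1,4.5,-2.7,1] |47 6.1 tcp [0.48 0.24 0.43] back.1 [0.4  0.19 0.44] wrist [0.17 0.07 0.47] dqmax 0.8
7 [-11.4,-21.3,-40.2,-3.2,4.2,-2.8,1] |47 6.0 tcp [0.46 0.26 0.47] back.1 [0.38 0.21 0.47] wrist [0.16 0.07 0.48] dqmax 0
[... 2555 characters left out ...]
6.1,15.7,1.8,-5.4,0.5,1] |17 5.8 tcp [0.23 0.39 0.31] back.1 [0.25 0.37 0.41] wrist [0.31 0.33 0.66] dqmax 1.1
30 [-4.1,8.2,15,2,-5.4,1,1] |18 5.8 tcp [0.24 0.37 0.31] back.1 [0.26 0.37 0.41] wrist [0.31 0.35 0.66] dqmax 1.1
31 [-5.4,10.1,14,2.3,-5.2,1.6,1] |18 5.9 tcp [0.25 0.36 0.31] back.1 [0.27 0.36 0.41] wrist [0.31 0.37 0.67] dqmax 1.1
32 [-6.8,11.7,13,2.5,-5,2.1,1] |19 6.0 tcp [0.27 0.35 0.32] back.1 [0.28 0.36 0.42] wrist [0.31 0.39 0.68] dqmax 1.1
33 [-8.1,13.2,11.8,2.8,-4.8,2.6,1] |19 6.1 tcp [0.28 0.34 0.32] back.1 [0.29 0.36 0.42] wrist [0.3  0.41 0.68] dqmax 1.1
34 [-9.5,14.3,10.6,3.1,-4.5,3,1] |20 6.2 tcp [0.3  0.33 0.34] back.1 [0.3  0.36 0.43] wrist [0.3  0.42 0.68] dqmax 1.1
```

```bash
python3 -m creep '[[[-31,0,-5.8,0,0,0,0.65],[-31,0,-5.8,0,0,0,0.65],[-31,0,-5.8,0,0,0,1],[-31,0,-5.8,0,0,0,1],[0,0,0,0,0,0,1]]]'
python3 - <<'E' | cut -d'b' -f1
from plan import *; from h2 import *
q0=np.array(manip.get_obs()["qpos"]);o,p,R=cur(); print(np.round(q0,2),p)
qH,e=full(np.array([.2974,.3312,.335]),75,-1.584,1,[.83,.15,1.46,-.18,1.71]); print(np.round(qH,2),e)
qm=np.array([.0,-.30,2.3,2.1,.75,-1.0])
rows([q0,qm,qH],[12,26])
E
```

```text
time: 26.47
position: [0.487, 0.0929, 0.147]
tool_rot: [3.137, 0.678, 0.126]
ft_force: [0.3, -0.4, 0.9]
gripper_width: 0.0853
[-0.06  0.05  2.54  2.72  0.36 -1.3 ] [0.48698348 0.09292099 0.14703589]
[ 0.82  0.15  1.45 -0.18  1.74  0.83] 0.0
0 [-6.6,-10.4,-34.2,-2,4.2,-1.4,1] |36 4.9 tcp [0.5  0.1  0.18] 
1 [-6.6,-10.9,-34.1,-2,4.1,-1.5,1] |36 4.8 tcp [0.51 0.12 0.21] 
2 [-6.5,-11.4,-33.9,-2,4.1,-1.6,1] |36 4.8 tcp [0.52 0.13 0.24] 
3 [-6.5,-11.8,-33.7,-2.1,3.9,-1.7,1] |36 4.8 tcp [0.53 0.15 0.27] 
4 [-6.4,-12.3,-33.5,-2.1,3.8,-1.8,1] |36 4.7 tcp [0.53 0.16 0.31] 
5 [-6.3,-12.7,-33.2,-2.2,3.7,-1.8,1] |36 4.7 tcp [0.53 0.18 0.34] 
6 [-6.2,-13.1,-32.8,-2.2,3.6,-1.9,1] |36 4.6 tcp [0.53 0.2  0.37] 
7 [-6.1,-13.5,-32.4,-2.2,3.4,-2,1] |36 4.6 tcp [0.52 0.21 0.4 ] 
8 [-6,-13.9,-31.9,-2.3,3.3,-2,1] |35 4.5 tcp [0.51 0.23 0.43] 
9 [-5.9,-14.3,-31.3,-2.3,3.1,-2.1,1] |35 4.4 tcp [0.5  0.25 0.46] 
10 [-5.8,-14.6,-30.7,-2.4,3,-2.2,1] |34 4.4 tcp [0.48 0.27 0.49] 
11 [-5.7,-14.9,-30,-2.4,2.8,-2.2,1] |34 4.3 tcp [0.47 0.28 0.51] 
12 [11.2,-30.6,-14,-0.1,1.1,-5.6,1] |35 5.7 tcp [0.46 0.32 0.51] 
13 
[... 903 characters left out ...]
6] 
27 [3.3,-7.4,16.3,0.9,-5,-2.3,1] |18 5.6 tcp [0.22 0.46 0.35] 
28 [2.2,-4.8,16.7,1.1,-5.2,-1.8,1] |18 5.6 tcp [0.22 0.45 0.34] 
29 [1.1,-2.2,16.9,1.2,-5.3,-1.2,1] |17 5.6 tcp [0.22 0.44 0.33] 
30 [-0.1,0.3,16.9,1.4,-5.4,-0.6,1] |17 5.6 tcp [0.22 0.42 0.32] 
31 [-1.3,2.7,16.6,1.6,-5.5,-0.1,1] |17 5.7 tcp [0.23 0.41 0.31] 
32 [-2.6,5,16.1,1.8,-5.4,0.5,1] |17 5.8 tcp [0.23 0.39 0.31] 
33 [-3.9,7.1,15.4,2,-5.4,1,1] |17 5.8 tcp [0.24 0.38 0.31] 
34 [-5.3,9,14.6,2.3,-5.2,1.6,1] |18 5.9 tcp [0.26 0.36 0.31] 
35 [-6.7,10.7,13.6,2.5,-5,2.1,1] |19 6.0 tcp [0.27 0.35 0.32] 
36 [-8.1,12.2,12.6,2.8,-4.8,2.6,1] |19 6.1 tcp [0.28 0.34 0.32] 
37 [-9.4,13.5,11.5,3.1,-4.5,3,1] |20 6.2 tcp [0.3  0.33 0.34]
```

```bash
python3 -m creep '[[[-6.6,-10.4,-34.2,-2,4.2,-1.4,1],[-6.6,-10.9,-34.1,-2,4.1,-1.5,1],[-6.5,-11.4,-33.9,-2,4.1,-1.6,1],[-6.5,-11.8,-33.7,-2.1,3.9,-1.7,1],[-6.4,-12.3,-33.5,-2.1,3.8,-1.8,1],[-6.3,-12.7,-33.2,-2.2,3.7,-1.8,1],[-6.2,-13.1,-32.8,-2.2,3.6,-1.9,1],[-6.1,-13.5,-32.4,-2.2,3.4,-2,1],[-6,-13.9,-31.9,-2.3,3.3,-2,1],[-5.9,-14.3,-31.3,-2.3,3.1,-2.1,1],[-5.8,-14.6,-30.7,-2.4,3,-2.2,1],[-5.7,-14.9,-30,-2.4,2.8,-2.2,1],[11.2,-30.6,-14,-0.1,1.1,-5.6,1],[11.1,-30.6,-11.3,-0.1,0.6,-5.7,1],[11,-30.3,-8.6,0,0.2,-5.7,1],[10.8,-29.8,-6,0,-0.2,-5.7,1],[10.6,-29.1,-3.3,0.1,-0.7,-5.7,1]]]'
python3 -c "
from h import *
go([.3,.4,.4])"
```

```text
time: 27.88
position: [0.3968, 0.4293, 0.4942]
tool_rot: [2.843, 0.144, 1.112]
ft_force: [-0.1, -0.1, 0.3]
gripper_width: 0.0856
t 27.88 pos [0.3968 0.4293 0.4942] q [ 0.15 -0.19  2.13  1.66  0.95 -0.65] F [-0.1 -0.1  0.3] w 0.0856
 shift in current tool axes [ -54.9 -100.9   76.9] dist 138
```

```bash
python3 -m creep '[[[10.3,-28.1,-0.7,0.1,-1.1,-5.6,1],[9.9,-26.8,1.7,0.2,-1.6,-5.5,1],[9.4,-25.3,4.1,0.2,-2,-5.3,1],[8.9,-23.6,6.3,0.3,-2.5,-5.1,1],[8.3,-21.7,8.4,0.3,-2.9,-4.8,1],[7.6,-19.6,10.3,0.4,-3.4,-4.5,1],[6.9,-17.4,12,0.5,-3.8,-4.1,1],[6.1,-15,13.4,0.6,-4.1,-3.7,1],[5.2,-12.5,14.6,0.7,-4.5,-3.3,1],[4.3,-10,15.6,0.8,-4.7,-2.8,1],[3.3,-7.4,16.3,0.9,-5,-2.3,1],[2.2,-4.8,16.7,1.1,-5.2,-1.8,1],[1.1,-2.2,16.9,1.2,-5.3,-1.2,1],[-0.1,0.3,16.9,1.4,-5.4,-0.6,1]]]'
python3 -c "
from plan import *
go([.2974,.3312,.335],axes(75,-1.584,1))
q0=np.array(manip.get_obs()['qpos']);qH,e=full(np.array([.2974,.3312,.335]),75,-1.584,1,[.83,.15,1.46,-.18,1.71]);rows([q0,qH],[8])"
```

```text
time: 29.05
position: [0.2256, 0.4204, 0.3142]
tool_rot: [-2.66, 1.131, 2.267]
ft_force: [-1.0, 0.8, 0.6]
gripper_width: 0.0855
t 29.05 pos [0.2256 0.4204 0.3142] q [0.59 0.05 1.67 0.44 1.48 0.32] F [-1.   0.8  0.6] w 0.0855
 shift in current tool axes [-67.5  42.   85. ] dist 116
 rotvec [ 14.8 -35.8  12.5] shift in target axes [ 2.8 72.9 90.6]
0 [-1.2,1.3,14.2,1.4,-4.8,-0,1] |14 5.0 tcp [0.23 0.41 0.31] back.1 [0.26 0.38 0.4 ] wrist [0.32 0.32 0.65] dqmax 0.9
1 [-2.2,3.1,13.8,1.6,-4.8,0.4,1] |14 5.0 tcp [0.24 0.39 0.31] back.1 [0.26 0.38 0.4 ] wrist [0.32 0.33 0.65] dqmax 0.9
2 [-3.3,4.7,13.4,1.7,-4.7,0.9,1] |15 5.1 tcp [0.24 0.38 0.31] back.1 [0.27 0.37 0.4 ] wrist [0.32 0.35 0.66] dqmax 0.9
3 [-4.4,6.3,12.8,1.9,-4.6,1.3,1] |15 5.1 tcp [0.25 0.37 0.31] back.1 [0.27 0.37 0.41] wrist [0.32 0.36 0.66] dqmax 0.9
4 [-5.5,7.7,12.2,2.1,-4.4,1.7,1] |15 5.2 tcp [0.26 0.36 0.31] back.1 [0.28 0.36 0.41] wrist [0.31 0.38 0.67] dqmax 0.9
5 [-6.6,9,11.4,2.3,-4.3,2.1,1] |16 5.3 tcp [0.27 0.35 0.32] back.1 [0.28 0.36 0.42] wrist [0.31 0.39 0.67] dqmax 0.9
6 [-7.8,10.2,10.7,2.5,-4,2.5,1] |17 5.4 tcp [0.29 0.34 0.33] back.1 [0.29 0.36 0.42] wrist [0.3  0.41 0.68] dqmax 0.9
7 [-8.9,11.2,9.9,2.7,-3.8,2.8,1] |17 5.4 tcp [0.3  0.33 0.34] back.1 [0.3  0.36 0.43] wrist [0.3  0.42 0.68] dqmax 0.9
```

```bash
python3 -m creep '[[[-1.2,1.3,14.2,1.4,-4.8,0,1],[-2.2,3.1,13.8,1.6,-4.8,0.4,1],[-3.3,4.7,13.4,1.7,-4.7,0.9,1],[-4.4,6.3,12.8,1.9,-4.6,1.3,1],[-5.5,7.7,12.2,2.1,-4.4,1.7,1],[-6.6,9,11.4,2.3,-4.3,2.1,1],[-7.8,10.2,10.7,2.5,-4,2.5,1],[-8.9,11.2,9.9,2.7,-3.8,2.8,1],[0,0,0,0,0,0,1]]]'
python3 - <<'E'
from h import *
R=axes(75,-1.584,1); go([.2971,.3338,.190],R)
a=cams.read_camera('top');b=cams.read_camera('scene')
cv2.imwrite('pics/s11.png',cv2.resize(np.hstack([a[150:310,100:260],b[100:260,230:390]]),None,fx=2.5,fy=2.5))
E
```

```text
time: 29.8
position: [0.2964, 0.334, 0.3356]
tool_rot: [0.013, 1.313, -1.569]
ft_force: [0.5, 0.8, 0.1]
gripper_width: 0.0856
t 29.80 pos [0.2964 0.334  0.3356] q [ 0.83  0.15  1.44 -0.18  1.73  0.83] F [0.5 0.8 0.1] w 0.0856
 shift in current tool axes [140.8   0.2 -36.9] dist 146
 rotvec [ 0.1 -0.3 -0.2] shift in target axes [140.7   0.7 -37.5]
```

View pics/s11.png

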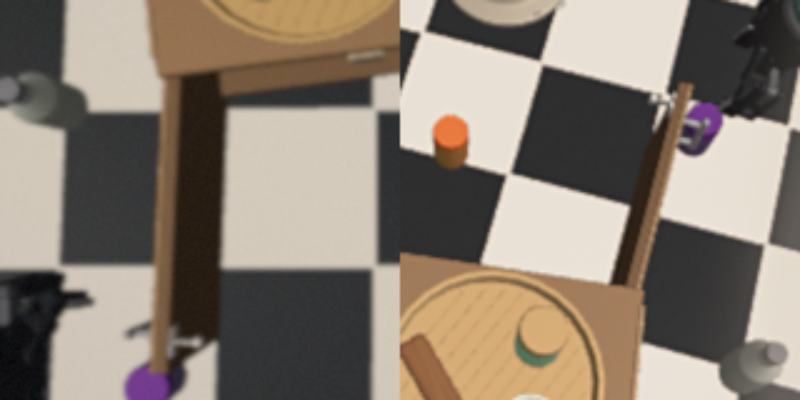

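```bash
python3 - <<'E'
from h import *
print(proj("top",[[.2964,.334,.3356],[.301,.338,.23],[.301,.338,.14]]))
print(proj("scene",[[.2964,.334,.3356],[.301,.338,.23]]))
E
python3 -m creep '[[[28,0,-7.4,0,0,0,1],[28,0,-7.4,0,0,0,1],[28,0,-7.4,0,0,0,1],[28,0,-7.4,0,0,0,1],[28,0,-7.4,0,0,0,1],[0,0,0,0,0,0,1]]]'
python3 - <<'E'
from h import *
R=axes(75,-1.584,1); go([.2971,.3338,.190],R)
a=cams.read_camera('top');b=cams.read_camera('scene')
cv2.imwrite('pics/s12.png',cv2.resize(np.hstack([a[210:310,100:200],b[90:190,300:400]]),None,fx=4,fy=4))
E
```

```text
[[136.52163891 291.22288017]
 [150.23354179 282.52458599]
 [160.72563179 278.08628931]]
[[360.7994489  132.07895327]
 [352.52903229 148.77819224]]
time: 30.4
position: [0.2929, 0.3295, 0.1856]
tool_rot: [-0.028, 1.308, -1.613]
ft_force: [-1.1, -0.9, 0.0]
gripper_width: 0.0857
t 30.40 pos [0.2929 0.3295 0.1856] q [ 0.83  0.23  1.72 -0.17  1.4   0.89] F [-1.1 -0.9  0. ] w 0.0857
 shift in current tool axes [-5.4  4.1 -3.1] dist 7
 rotvec [0.  0.1 0.4] shift in target axes [-5.3  4.1 -3.1]
```

View pics/s12.png

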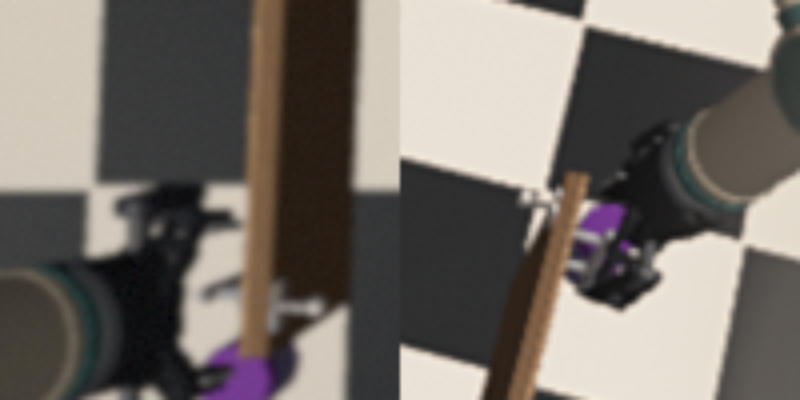

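```bash
python3 -m creep '[[[-4,3,-2.5,0,0,0,1],[0,0,0,0,0,0,0],[0,0,0,0,0,0,0],[0,0,0,0,0,0,0],[0,0,0,0,0,0,0],[0,0,0,0,0,0,0],[0,0,0,0,0,0,0],[0,0,0,0,0,0,0],[0,0,0,0,0,0,0],[0,0,0,0,0,0,0],[0,0,0,0,0,0,0],[0,0,0,0,0,0,0]]]' 60; python3 ang.py
python3 - <<'E'
from h import *
# exact geometry for closing step, using measured gripper pose
for dd in (4,2,1):
    d=np.radians(dd); r=np.array([-.042+.019*np.cos(np.radians(75)),-.262,0])*1000
    v=(Ro.from_rotvec([0,0,d]).as_matrix()-np.eye(3))@r; A=axes(75,0,1); print(dd,np.round(A.T@v,2),np.round(A.T@[0,0,dd],3))
E
```

```text
time: 31.5
position: [0.2967, 0.3358, 0.1941]
tool_rot: [-0.007, 1.315, -1.592]
ft_force: [-6.1, 1.2, 4.4]
gripper_width: 0.0085
rad 0.2689 ang open 1.727 F [-6.1  1.2  4.4] 0.008524339630034777 [ 0.83  0.23  1.7  -0.17  1.41  0.89]
4 [ 4.75 -1.95 17.74] [-3.864  0.     1.035]
2 [ 2.37 -1.13  8.85] [-1.932  0.     0.518]
1 [ 1.18 -0.61  4.42] [-0.966  0.     0.259]
```

Gripped on the bar again at 1.727 rad. Close along the reverse arc.

```bash
python3 -m creep '[[[2.4,-1.1,8.9,-1.93,0,0.52,0],[4.75,-1.95,17.7,-3.86,0,1.04,0],[4.75,-1.95,17.7,-3.86,0,1.04,0],[4.75,-1.95,17.7,-3.86,0,1.04,0],[4.75,-1.95,17.7,-3.86,0,1.04,0],[4.75,-1.95,17.7,-3.86,0,1.04,0],[4.75,-1.95,17.7,-3.86,0,1.04,0],[4.75,-1.95,17.7,-3.86,0,1.04,0],[4.75,-1.95,17.7,-3.86,0,1.04,0],[4.75,-1.95,17.7,-3.86,0,1.04,0],[4.75,-1.95,17.7,-3.86,0,1.04,0],[4.75,-1.95,17.7,-3.86,0,1.04,0]]]'; python3 ang.py
```

```text
time: 32.5
position: [0.3466, 0.1322, 0.194]
tool_rot: [-0.002, 1.309, -0.781]
ft_force: [-8.8, -5.6, 16.0]
gripper_width: 0.0081
rad 0.2679 ang open 0.923 F [-8.8 -5.6 16. ] 0.008066855903296907 [ 0.41 -0.05  2.02 -0.27  1.09 -0.26]
```

```bash
python3 -m creep '[[[4.75,-1.95,17.7,-3.86,0,1.04,0],[4.75,-1.95,17.7,-3.86,0,1.04,0],[4.75,-1.95,17.7,-3.86,0,1.04,0],[4.75,-1.95,17.7,-3.86,0,1.04,0],[4.75,-1.95,17.7,-3.86,0,1.04,0],[4.75,-1.95,17.7,-3.86,0,1.04,0],[4.75,-1.95,17.7,-3.86,0,1.04,0],[4.75,-1.95,17.7,-3.86,0,1.04,0],[4.75,-1.95,17.7,-3.86,0,1.04,0],[4.75,-1.95,17.7,-3.86,0,1.04,0],[0,0,0,0,0,0,0]]]'; python3 ang.py
```

```text
time: 33.42
position: [0.5046, 0.0324, 0.1942]
tool_rot: [-0.003, 1.301, -0.086]
ft_force: [-2.3, -10.6, 7.2]
gripper_width: 0.0085
rad 0.2656 ang open 0.206 F [ -2.3 -10.6   7.2] 0.008535132447266364 [-0.07  0.06  1.91 -0.01  0.9  -1.56]
```

```bash
python3 -m creep '[[[4.75,-1.95,17.7,-3.86,0,1.04,0],[4.75,-1.95,17.7,-3.86,0,1.04,0],[1.2,-0.6,4.4,-0.97,0,0.26,0],[1.2,-0.6,4.4,-0.97,0,0.26,0],[0,0,0,0,0,0,0]]]'; python3 ang.py
python3 -m creep '[[[1.2,-0.6,4.4,-0.97,0,0.26,0],[1.2,-0.6,4.4,-0.97,0,0.26,0],[0,0,0,0,0,0,0]]]'; python3 ang.py
```

```text
time: 33.83
position: [0.5454, 0.0273, 0.1941]
tool_rot: [-0.004, 1.308, 0.088]
ft_force: [-7.9, -12.6, 10.4]
gripper_width: 0.0081
rad 0.2652 ang open 0.05 F [ -7.9 -12.6  10.4] 0.008069230440073991 [-0.11  0.13  1.83  0.06  0.92 -1.81]
time: 34.08
position: [0.5529, 0.027, 0.194]
tool_rot: [-0.004, 1.311, 0.124]
ft_force: [-15.1, -12.4, 16.5]
gripper_width: 0.0084
rad 0.2651 ang open 0.021 F [-15.1 -12.4  16.5] 0.008447480761132064 [-0.12  0.14  1.82  0.08  0.93 -1.85]
```

```bash
python3 -m creep '[[[0.6,-0.3,2.2,0,0,0,0],[0.6,-0.3,2.2,0,0,0,0],[0,0,0,0,0,0,0]]]'; python3 ang.py
python3 -m creep '[[[0.6,0,2,0,0,0,0],[0,0,0,0,0,0,0]]]'; python3 ang.py
```

```text
time: 34.33
position: [0.553, 0.027, 0.1939]
tool_rot: [-0.004, 1.318, 0.125]
ft_force: [-27.8, -14.7, 28.1]
gripper_width: 0.0079
rad 0.2651 ang open 0.02 F [-27.8 -14.7  28.1] 0.007864590975240508 [-0.12  0.14  1.81  0.07  0.94 -1.85]
time: 34.5
position: [0.5531, 0.027, 0.1939]
tool_rot: [-0.005, 1.322, 0.124]
ft_force: [-34.3, -15.7, 34.0]
gripper_width: 0.0081
rad 0.2651 ang open 0.02 F [-34.3 -15.7  34. ] 0.008084085732439837 [-0.12  0.14  1.81  0.07  0.95 -1.85]
```

```bash
python3 -m creep '[[[-0.6,0,-2.2,0,0,0,0],[-0.6,0,-2,0,0,0,0],[0,0,0,0,0,0,0.5],[0,0,0,0,0,0,0.7],[0,0,0,0,0,0,1],[0,0,0,0,0,0,1],[0,0,0,0,0,0,1],[-10,0,2.7,0,0,0,1],[-29,0,7.8,0,0,0,1],[-29,0,7.8,0,0,0,1],[-29,0,7.8,0,0,0,1],[-29,0,7.8,0,0,0,1],[-20,0,-30,0,0,0,1],[-20,0,-30,0,0,0,1],[-20,0,-30,0,0,0,1],[-20,0,-30,0,0,0,1],[-20,0,-30,0,0,0,1],[0,0,0,0,0,0,1]]]'
python3 - <<'E'
from h import *
go([.3,-.2,.4])
a=cams.read_camera('top');b=cams.read_camera('scene');cv2.imwrite('pics/t13.png',a);cv2.imwrite('pics/sc13.png',b)
A0=cv2.imread('pics/top0.png');B0=cv2.imread('pics/scene0.png')
cv2.imwrite('pics/cmp.png',cv2.resize(np.vstack([np.hstack([A0[130:210,150:310],a[130:210,150:310]]),np.hstack([B0[170:250,200:360],b[170:250,200:360]])]),None,fx=2.5,fy=2.5,interpolation=cv2.INTER_CUBIC))
E
```

```text
time: 36.0
position: [0.3842, 0.0081, 0.3827]
tool_rot: [0.017, 1.301, 0.141]
ft_force: [0.6, 0.5, -0.5]
gripper_width: 0.0856
t 36.00 pos [0.3842 0.0081 0.3827] q [-0.26 -0.23  1.7   0.11  1.43 -1.96] F [ 0.6  0.5 -0.5] w 0.0856
 shift in current tool axes [ -46.7 -195.9 -100.7] dist 225
```

View pics/cmp.png

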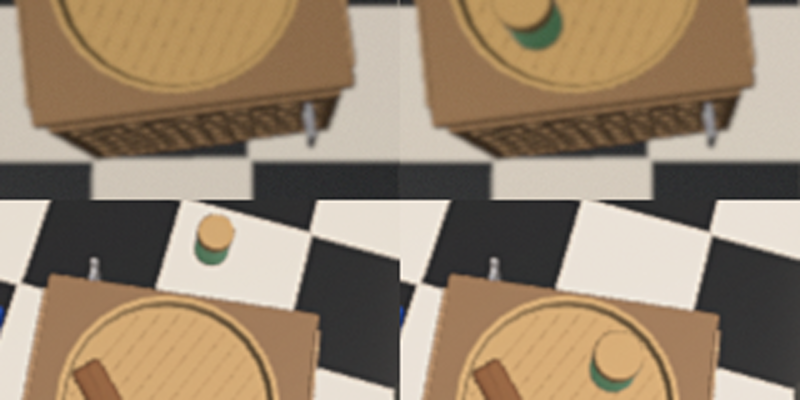

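View pics/t13.png

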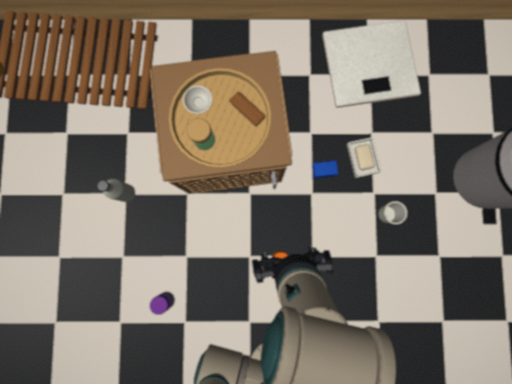

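Run:
```python
import cv2,numpy as np
A0=cv2.imread('pics/top0.png',0).astype(float);a=cv2.imread('pics/t13.png',0).astype(float)
B0=cv2.imread('pics/scene0.png',0).astype(float);b=cv2.imread('pics/sc13.png',0).astype(float)
for n,x,y,(r0,r1,c0,c1) in(("top handle",A0,a,(168,194,262,288)),("top door",A0,a,(172,196,165,290)),("scene handle",B0,b,(188,204,228,248)),("top orange.. dish",A0,a,(80,115,180,215)),("brush",A0,a,(88,130,225,270)),("tumbler",A0,a,(198,228,375,412)),("soap",A0,a,(135,182,343,382)),("shampoo",A0,a,(172,205,92,135)),("blue",A0,a,(155,182,308,342)),("purple",A0,a,(288,322,142,180)),("orange sc",B0,b,(140,172,235,265))):
    p,q=x[r0:r1,c0:c1],y[r0:r1,c0:c1]
    print(n,np.round(cv2.phaseCorrelate(p,q,cv2.createHanningWindow((c1-c0,r1-r0),cv2.CV_64F)),2),"meandiff",round(np.abs(p-q).mean(),1))
```

```text
Traceback (most recent call last):
ValueError: setting an array element with a sequence. The requested array has an inhomogeneous shape after 1 dimensions. The detected shape was (2,) + inhomogeneous part.
```

Run:
```python
import cv2,numpy as np
A0=cv2.imread('pics/top0.png',0).astype(float);a=cv2.imread('pics/t13.png',0).astype(float)
B0=cv2.imread('pics/scene0.png',0).astype(float);b=cv2.imread('pics/sc13.png',0).astype(float)
for n,x,y,(r0,r1,c0,c1) in(("top handle",A0,a,(168,194,262,288)),("top door",A0,a,(172,196,165,290)),("scene handle",B0,b,(188,204,228,248)),("dish",A0,a,(80,115,180,215)),("brush",A0,a,(88,130,225,270)),("tumbler",A0,a,(198,228,375,412)),("soap",A0,a,(135,182,343,382)),("shampoo",A0,a,(172,205,92,135)),("blue",A0,a,(155,182,308,342)),("purple",A0,a,(288,322,142,180)),("orange sc",B0,b,(140,172,235,265))):
    p,q=x[r0:r1,c0:c1],y[r0:r1,c0:c1]
    s,r=cv2.phaseCorrelate(p,q,cv2.createHanningWindow((c1-c0,r1-r0),cv2.CV_64F))
    print(n,np.round(s,2),round(r,2),"meandiff",round(np.abs(p-q).mean(),1))
```

```text
top handle [0.61 0.68] 0.98 meandiff 3.7
top door [0.5  0.08] 0.93 meandiff 1.0
scene handle [-0.15 -0.04] 0.99 meandiff 0.5
dish [0.04 0.11] 1.01 meandiff 4.1
brush [0.53 0.51] 1.08 meandiff 3.5
tumbler [0.05 0.05] 0.9 meandiff 2.9
soap [ 0.05 -0.03] 1.01 meandiff 3.8
shampoo [ 0.45 -0.03] 0.92 meandiff 3.0
blue [0.01 0.36] 1.03 meandiff 2.4
purple [ 0.05 -0.11] 0.89 meandiff 4.2
orange sc [-0.02  0.02] 0.98 meandiff 0.9
```

View pics/sc13.png

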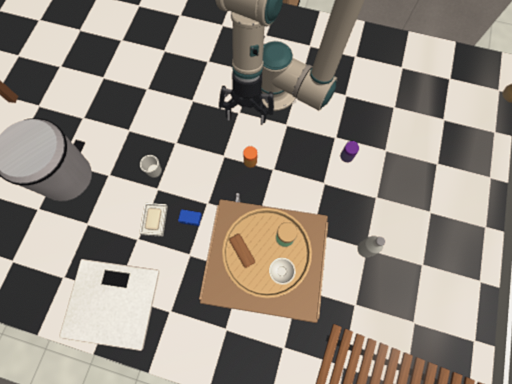

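```bash
python3 -c "
from workcell import manip
print(manip.close_job(), manip.get_obs()['time'])"
```

```text
the job is handed in; nothing more can be done
the job is handed in; nothing more can be done
```

The job is done and handed in at about 36 s of the 72 s allowed.

**What I did**
- I stood the jar on the free side of the tray, about 90 mm from the dish, before touching the door.
- I pulled the door through its catch by the handle and opened it to 1.72 rad.
- I set the nail box upright inside the cupboard, at hamper x from about -128 to -55 mm and y from about -63 to -18 mm.
- I gripped the handle again and pushed the door shut. It stopped moving while my push rose to about 34 N, well over the 10 to 15 N the catch needs.

**Last checks**
- **Door:** the handle's pixel shift from the first picture is about 0 in the scene view. The top view gave about 0.6 px. The fixed hamper door and the untouched brush gave similar shifts there, so I put it down to noise in that view.
- **Door angle:** the angle worked out from the gripper read 0.02 rad at the hard stop, not 0. I think that is how the bar sat between the fingers, and it is also below the 0.025 rad at which the door snaps shut by itself.
- **Other objects:** none of the other objects visible to the cameras shows any real movement, all look upright, and the arm stands clear of everything.
- **Lotion bottle:** neither camera could see it inside the cupboard. I can only say the wrist sensor felt no unexpected contact while I put the box in.

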